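Load the ejector pins into the mould block and lock them in

TASK

Get the mould block ready for the press: swing its catch fully out, slide the lock bar open to its end stop, and push every ejector pin from the rack fully home, nose first, each into a bore of its own (any bore; start a pin by its shaft, then take it further back by its handle and push until its collar sits on the face). Then slide the lock bar fully shut again behind the collars and swing the catch back to its locked position.

Things in the scene. Friction and masses are not known exactly. Their poses are not given: they have to be found in the camera images.
- mould_block: Aluminium mould block, 165 mm wide, 150 deep, 78 high, fixed to the bench at the left. Origin: on the bench, below bore 2, in the plane of its upright front face. x = into the block, square to the face; y = along the face; z = up. Three level bores run in along x, at y = -60, 0, +60. Within 70 mm of the face nothing on it is higher than 89 mm.
- bore1 (a point): Centre of the mouth of bore 1 (y = -60 mm), in the plane of the face, 60 mm above the bench; x points into the bore. All bores are smooth, 14.6 mm wide and 118 mm deep.
- bore2 (a point): Mouth of bore 2, the middle one; as bore1.
- bore3 (a point): Mouth of bore 3 (y = +60 mm); as bore1.
- lock_bar (a joint): Steel lock bar sliding on the block's top, m: 0 = shut, 0.024 = open at its end stop; grows along the block's +y. Stays put (friction 2 N). Blocked until the catch is out; cannot shut if a collar is over 2 mm off the face. Its 3 keeper tabs hang 8 to 13 mm before the face, 49 to 88 high, 8 wide, centred 12.5 mm to the +y side of each bore when shut (36.5 open).
- bar_grip (a point): Middle of the lock bar's upright black grip block, 126 mm high; the block is 14 mm thick along the slide, 26 mm across it, and stands from 104 to 144 mm above the bench on a 30 mm square steel boss, 95 mm behind the face. Axes as mould_block; moves with the bar.
- catch (a joint): Turn lever on the block's top, rad: 0 = locked (its nose stands 2 mm before the bar's boss), 1.4 = fully out at its stop; growing = clockwise seen from above. Stays where left (friction about 1.5 N at its grip). Can swing back to 0 only while the bar is shut.
- catch_grip (a point): Middle of the catch's upright round black grip post, 13 mm thick, 124 mm high; it stands from 102 to 144 mm above the bench. Moves on a circle of 45 mm about catch_pivot: at catch 0 it lies straight along the block's +y from the pivot, at 1.4 nearly along +x.
- catch_pivot (a point): Point on the upright axis of the catch, 124 mm high, 95 mm behind the face. Axes as mould_block.
- pin_rack: Grey pin rack, fixed, at the right. Three slots 50 mm apart along its x, pin axes 45 mm above the bench, noses to +x. Collars and handles are sunk between walls 66 mm high where fingers do not fit; noses lie in notches with 56 mm walls; between is a gap where 60 mm of bare shaft is free, over an 8 mm base. Lift pins by 40 mm or more to clear it. Origin: under the pins' mid points.
- test_fixture: Bystander: a fixed case test fixture on the far side of the bench, between rack and block (base 200 mm by 330 mm, 120 mm of it before this origin; y from 110 mm to the right of it to 220 mm to the left). Its raised lid stands about 250 mm high and its control box 85 mm: pass in front of it or well above.
- pin1_mid (a point): Steel ejector pin, 162 mm long, 90 g; or None, absent. Point on its axis near its centre of mass; x points to the nose. From here: nose tip at x = +60 (tapered over 10 mm), round shaft 12 mm thick back to -50, square collar 24 x 24 mm from -50 to -56, round handle 13 mm thick to -102. In the rack the shaft is free to grip from -35 to +26.
- pin1_seat (a point): Centre of the front face of pin1's collar, on its axis, 50 mm behind its mid point; it lies at the bore's mouth when the pin is fully home. Same axes (None: absent).
- pin2_mid (a point): Mid point of another such pin, the same as pin1 (None: absent).
- pin2_seat (a point): Centre of the front face of pin2's collar, on its axis, 50 mm behind its mid point; it lies at the bore's mouth when the pin is fully home. Same axes (None: absent).
- pin3_mid (a point): Mid point of another such pin, the same as pin1 (None: absent).
- pin3_seat (a point): Centre of the front face of pin3's collar, on its axis, 50 mm behind its mid point; it lies at the bore's mouth when the pin is fully home. Same axes (None: absent).

How it is judged:
By the outcome, as a careful person would: the job done as asked, in the order asked, and still so for the second after the job is handed in, with the robot touching nothing.
Of pin1, pin2, pin3 only 2 to 3 are there at a start; the rules pass over those that are not, and their reading is None.
At some moment in a run one of pin1, pin2, pin3 may be knocked a few centimetres aside while the robot is not near it.
Once in a run the grip may slacken for a moment while it holds something.
It also fails if it takes over 210 s, if anything falls off the work surface, if the arm or the gripper's body presses on something with over 40 N, if the wrist force passes 120 N, or if a joint passes its speed limit or range.

ROBOT

A 6-joint arm with a two-finger parallel gripper is mounted at the origin on a cart in front of the work surface, level with it; the furniture and walls round the work are solid. World frame = base frame: x ahead of the robot, y to its left, z up, the work surface at z = 0. Lengths are in m, angles in degrees, forces in N, time in s.
With the tool pointing down it reaches from about 0.35 to 0.875 m from the base axis. Payload 4.2 kg.
Tool frame: the origin (TCP) lies midway between the tips of the shut fingers; the grasp point (between the pads) lies 19 mm behind it; z points along the fingers, x is the direction in which the jaws open and shut, and the axes are right-handed (so a half turn about z gives the same grasp; the last joint's range is limited). The gripper opens to 87 mm and grips with 3 to 60 N. Pads are 19 mm wide; open, the fingers measure 117 mm over their backs; the gripper's body (75 mm by 190 mm) begins 51 mm behind the grasp point.
Start: joints at [81.566, 22.042, 0.453, 0, -68.411, -14.817], TCP at [0.247, 0.574, 0.223] pointing down, gripper open.
Joint ranges: [-179.83, 179.83], [-69.29, 118.12], [-61.27, 80.66], [-181.25, 117.63], [-171.15, -9.14], [-177.46, 177.46]. Speed limits (degrees/s): [159.86, 159.86, 180, 180, 180, 180].

INTERFACE

Orientations are given as a 3x3 rotation matrix whose columns are the frame's x, y, z axes.
In Python, from bench import ctrl, cams gives the robot as it stands. The module is installed in compiled form; this text tells all that it offers.
- The arm moves only by the tool move_arm, never from a script. Its argument "targets" is a list of rows, each a list of 5 numbers: the shift along the tool's x, y, z in mm, then the turn about the tool's z in degrees, then the opening in per cent of the stroke, from 0 (shut) to 100 (fully open). In form: [[x, y, z, spin, fingers], ...]. A call has 1 to 20 rows; each row shifts and turns the commanded pose from where the row before left it, along the tool's axes as they then stand; what a row does not reach is not made up. A row lasts 1/10 s, in which the tool goes at most 50 mm and 8.59 degrees, less where a joint would pass 70% of its speed; a pose out of reach is approached as far as the arm can. A call is refused whole if a number of a shift passes 50 or a number of a turn 8.59, either way. A call with a gripper value outside its range is refused whole. The fingers move at their own pace and stop on an object; the grip force is fixed at half the most. Time passes only in rows, so rows that do not move let the fingers close. It gives the time, the measured TCP pose, the force and the opening at its end, in the units of the state.
- ctrl.get_obs(): the state, without advancing time (a new reading comes with each control period).
- cams.camera(name): name is "scene" or "top" or "wrist"; returns a dict with "frame" (400x640x3 uint8, red, green, blue), "depth" (400x640 float32, m along the optical axis (not along the pixel's ray), 0 where there is no reading), "K" (3x3 intrinsics, pixels), "k1" (the pictures are not rectified: a ray, as slopes to the right and down, at radius r is drawn at 1 + k1 r^2 times it, then the intrinsics apply), "R" (3x3) and "t" (3): a world point X has camera coordinates R X + t; the wrist camera has in their place "tool_from_camera" (4x4, takes a point from camera to tool coordinates, whose origin is the TCP and whose axes are the tool frame's). Camera axes: x right, y down, z forward; pixel columns grow to the right and rows downward; lengths in m; the calibration is good to about 2 mm. A picture is of the moment at which its call begins: read the wrist's pose just before it.
- ctrl.close_job(): hands the job in, once; it reports no verdict.
Trained networks look in the newest picture that a camera, given by its name, has taken for a name from the list of things; names that differ only in an ending like _2 or _b are one class to them, and where a whole thing is asked for, a point or a joint stands for the part that bears it (a point fixed in the world has none). Each returns a list of dicts, best first, with "score" (0 to 1); they miss things now and then, are a little off and sometimes report something else, mostly with a low value. They report only what shows in the picture. A call takes as long as a camera call.
- cams.look_for(label, camera): "xyz" ([x, y, z] in m, in world coordinates, good to about 4 mm: the middle of the surface that is visible of it).
- cams.trace(label, camera): "mask" (400x640 bool, what is visible of it).
- cams.spot_point(label, camera): "xyz" ([x, y, z] in m, in world coordinates, good to about 4 mm: a listed point, or the origin of a listed thing).
The state is a dict: "time_s": time; "joint_pos": joint angles; "joint_velocities": joint speeds; "joint_torque": joint torques, N m; "ee_pos": TCP position; "tcp_rot": TCP orientation; "ft_force": force on the tool from outside, world axes, zero at the start; "wrist_torque": the same for the moment, N m; "width": opening from 0.0 (shut) to 1.0 (fully open).
Only numpy, scipy, OpenCV 4.12 (cv2) and the standard library are available. Lean on these libraries where they do the work, as an engineer would, in place of code of your own. Each camera call takes 0.05 s, during which the arm holds its last target. There are 200 camera calls.

## Working session

There is one attempt and no reset: what is moved stays moved. The work goes in short steps, Python scripts to look and compute and a tool call to move; the robot and the scene stay as the last step left them, time stands still between calls to the robot, and variables do not carry over. Pictures are saved under pics/ and viewed, about 12 in all and at most 16, crops included, and the job is handed in when it is done.

Besides the shell and the picture viewer there is one more tool, called as name([rows], argument=value, ...), one row to a line, values as JSON. move_arm: Moves the arm, as the interface text tells. Its arguments: {"type":"object","properties":{"targets":{"type":"array","items":{"type":"array","items":{"type":"number"}}}},"required":["targets"]}

```bash
mkdir -p pics; cat > h.py <<'E'
import numpy as np, cv2
from bench import ctrl, cams
def save(c,n):
    cv2.imwrite(f'pics/{n}.png',c['frame'][:,:,::-1])
E
python3 - <<'E'
from h import *
o=ctrl.get_obs(); np.set_printoptions(precision=4,suppress=True)
print(o['time_s'],o['ee_pos'],o['tcp_rot'].__repr__(),o['ft_force'],o['width'])
ims=[]
for n in ['scene','top']:
    c=cams.camera(n); ims.append(c['frame']); 
    print(n,c['K'][0],c['k1'],c['R'],c['t'])
    for l in ['bore1','bore2','bore3','mould_block','bar_grip','catch_grip','catch_pivot','pin_rack','test_fixture','pin1_mid','pin1_seat','pin2_mid','pin3_mid']:
        print(l,[(np.round(d['xyz'],4).tolist(),round(d['score'],2)) for d in cams.spot_point(l,n)[:4]])
    save(c,'a_'+n)
E
```

```text
0.0 [0.2465 0.5737 0.2215] array([[-0.3949, -0.9187, -0.0008],
       [-0.9187,  0.3949, -0.002 ],
       [ 0.0021, -0.0001, -1.    ]]) [0.7517 0.5317 0.817 ] 0.9969854470612777
scene [364.2793   0.     322.1296] -0.07775325026488886 [[ 0.9732  0.2301 -0.0006]
 [ 0.1969 -0.8341 -0.5153]
 [-0.119   0.5014 -0.857 ]] [-0.5622 -0.0049  1.3164]
bore1 [([0.5151, 0.2642, 0.0624], 0.85), ([0.4621, 0.2981, 0.0624], 0.81), ([0.5669, 0.2352, 0.0599], 0.75)]
bore2 [([0.5151, 0.2642, 0.0624], 0.85), ([0.4621, 0.2981, 0.0624], 0.81), ([0.5669, 0.2352, 0.0599], 0.75)]
bore3 [([0.5151, 0.2642, 0.0624], 0.85), ([0.4621, 0.2981, 0.0624], 0.81), ([0.5669, 0.2352, 0.0599], 0.75)]
mould_block [([0.5149, 0.2655, 0.0016], 0.91), ([0.5157, 0.2663, 0.0611], 0.55), ([0.5204, -0.214, 0.0026], 0.18)]
bar_grip [([0.61, 0.3178, 0.1272], 0.66), ([0.5209, -0.212, 0.0022], 0.46)]
catch_grip [([0.5111, 0.3762, 0.1254], 0.69)]
catch_pivot [([0.5493, 0.3541, 0.1256], 0.96), ([0.5125, 0.3778, 0.1244], 0.45)]
pin_rack [([0.5197, -0.2093, 0.0035], 0.64)]
test_fixture []
pin1_mid [([0.4636, 0.2945, 0.0631], 0.74), ([0.5689
[... 463 characters left out ...]
0.6116, 0.3175, 0.1301], 0.6)]
bore2 [([0.5151, 0.265, 0.0603], 0.7), ([0.5683, 0.234, 0.0563], 0.68), ([0.6116, 0.3175, 0.1301], 0.6)]
bore3 [([0.5151, 0.265, 0.0603], 0.7), ([0.5683, 0.234, 0.0563], 0.68), ([0.6116, 0.3175, 0.1301], 0.6)]
mould_block [([0.5179, 0.2651, 0.0024], 0.61)]
bar_grip [([0.6114, 0.3188, 0.1296], 0.87)]
catch_grip [([0.5092, 0.3805, 0.1279], 0.52)]
catch_pivot [([0.5479, 0.3548, 0.1222], 0.67)]
pin_rack [([0.5149, -0.213, 0.003], 0.56)]
test_fixture []
pin1_mid [([0.5711, -0.2251, 0.0453], 0.75)]
pin1_seat [([0.5576, -0.2718, 0.0472], 0.81)]
pin2_mid [([0.5225, -0.2103, 0.0471], 0.64), ([0.5162, -0.2136, -0.0003], 0.16)]
pin3_mid [([0.4718, -0.2022, 0.0449], 0.58)]
```

View pics/a_scene.png

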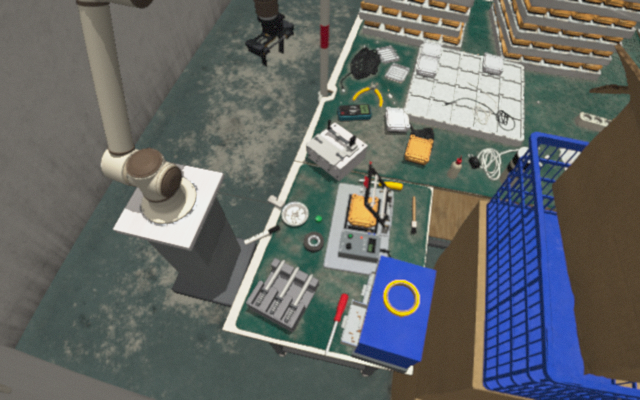

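View pics/a_top.png

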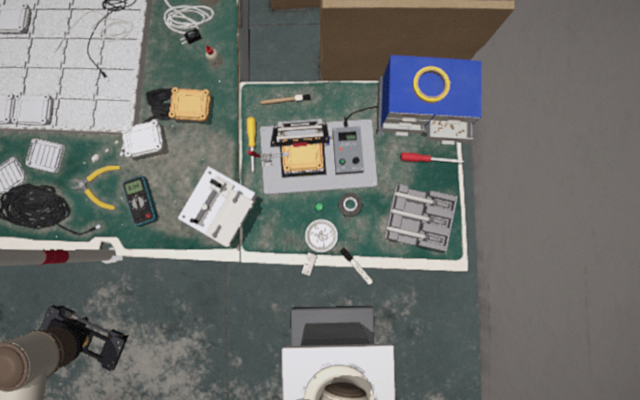

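The pictures show the block at top-view (217,207), the rack at (422,217) with three pins, the test fixture at (318,155), and a tall pole standing near (110,255). The detections match the sizes given. I'll pass well clear of the pole and look from above the block.

move_arm([
  [27, -27, -5, 0, 100],
  [27, -27, -5, 0, 100],
  [27, -27, -5, 0, 100],
  [27, -27, -5, 0, 100],
  [27, -27, -5, 0, 100],
  [27, -27, -5, 0, 100],
  [-9, -40, -8, 0, 100],
  [-9, -40, -8, 0, 100],
  [-9, -40, -8, 0, 100],
  [-9, -40, -8, 0, 100],
  [0, 0, 0, 0, 100],
  [0, 0, 0, 0, 100],
  [0, 0, 0, 0, 100],
])

```text
time_s: 2.7
ee_pos: [0.492, 0.3313, 0.2843]
tcp_rot: [[-0.394, -0.919, -0.001], [-0.919, 0.394, -0.0], [0.001, 0.001, -1.0]]
ft_force: [-0.7, -0.7, 0.0]
width: 0.998
```

```bash
cat >> h.py <<'E'
np.set_printoptions(precision=4,suppress=True)
LB=['bore1','bar_grip','catch_grip','catch_pivot','mould_block']
def spots(labels,cam,n=3,ms=0.3):
    c=cams.camera(cam)
    for l in labels: print(l,[(np.round(d['xyz'],4).tolist(),round(d['score'],2)) for d in cams.spot_point(l,cam)[:n] if d['score']>ms])
    return c
def pose():
    o=ctrl.get_obs(); R=np.array(o['tcp_rot']); phi=np.degrees(np.arctan2(R[1,0],R[0,0]))
    print('t',round(o['time_s'],2),'tcp',o['ee_pos'],'phi',round(phi,2),'tilt',R[:2,2],'F',o['ft_force'],'w',round(o['width'],3),'j',np.round(o['joint_pos'],1)); return np.array(o['ee_pos']),R,phi
def go(*wps):
    """wps: (x,y,z,phi) world targets; prints tool-frame shift mm, spin deg"""
    p,R,phi=pose()
    for x,y,z,ph in wps:
        d=R.T@(np.array([x,y,z])-p)*1e3; s=-((ph-phi+180)%360-180)
        n=int(max(np.ceil(np.linalg.norm(d)/45),np.ceil(abs(s)/8.5),1))
        print('go',np.round(d,1),'spin',round(s,2),'| n',n,'per row',np.round(d/n,1),round(s/n,2))
        # after the move, axes: tool spun by s about z (this assumes shift done before spin)
        a=np.radians(s); R=R@np.array([[np.cos(a),-np.sin(a),0],[np.sin(a),np.cos(a),0],[0,0,1]]); p=np.array([x,y,z]); phi=ph
E
python3 - <<'E'
from h import *
p,R,phi=pose()
c=spots(LB,'wrist'); save(c,'w1'); print(c['tool_from_camera'],c['K'])
E
```

```text
t 2.7 tcp [0.492  0.3313 0.2843] phi -113.22 tilt [-0.0008 -0.0003] F [-0.7383 -0.6573  0.0108] w 0.998 j [ 49.6  16.9   1.8  -0.  -74.9  17.2]
bore1 [([0.5652, 0.2338, 0.062], 0.87), ([0.4622, 0.2955, 0.0615], 0.69), ([0.5166, 0.2634, 0.0613], 0.67)]
bar_grip [([0.6103, 0.3193, 0.1292], 0.77), ([0.5166, 0.2639, 0.0011], 0.44)]
catch_grip [([0.513, 0.3791, 0.1255], 0.68)]
catch_pivot [([0.5514, 0.3546, 0.1257], 0.76)]
mould_block [([0.5183, 0.2667, 0.0009], 0.73)]
[[ 1.      0.0001 -0.0003 -0.0004]
 [ 0.      0.9613  0.2755 -0.0756]
 [ 0.0003 -0.2755  0.9613 -0.1617]
 [ 0.      0.      0.      1.    ]] [[342.1417   0.     323.4054]
 [  0.     342.1417 198.2124]
 [  0.       0.       1.    ]]
```

View pics/w1.png

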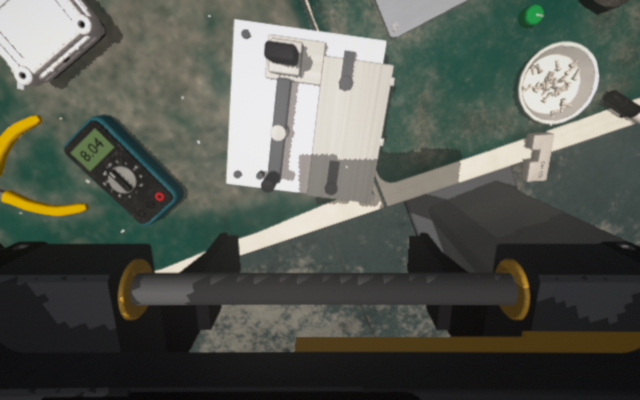

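The wrist view shows the bar grip at (282,52), the pivot at (278,132) and the catch post at (270,181), which agrees with the other cameras. Next I'll get the moves down onto the catch post.

```bash
cat >> h.py <<'E'
YAW=None
def fit(pts):
    """2D fit of block frame: list of (block xy, world xy)"""
    A=np.array([a for a,_ in pts]);B=np.array([b for _,b in pts])
    a0,b0=A.mean(0),B.mean(0); H=(A-a0).T@(B-b0)
    th=np.arctan2(H[0,1]-H[1,0],H[0,0]+H[1,1]); R=np.array([[np.cos(th),-np.sin(th)],[np.sin(th),np.cos(th)]])
    return b0-R@a0,th,(R@(A-a0).T).T-(B-b0)
E
python3 - <<'E'
from h import *
P=[((0,60),(.4622,.2967)),((0,0),(.5156,.2642)),((0,-60),(.5672,.2343)),((95,18),(.5495,.3545)),((95,63),(.5120,.3785)),((95,-54),(.6107,.3185))]
o,th,r=fit([(np.array(a)/1e3,b) for a,b in P]); print(o,np.degrees(th),r*1e3)
go((.512,.379,.2,-120.6),(.512,.379,.111,-120.6))
E
```

```text
[0.5153 0.2649] 58.62373529084855 [[ 1.8848 -0.5742]
 [-0.2892  0.6865]
 [-0.6632 -0.6529]
 [-0.0947  0.8661]
 [-1.0142  0.2956]
 [ 0.1765 -0.6211]]
t 3.0 tcp [0.4921 0.3317 0.2848] phi -113.18 tilt [0.0002 0.0003] F [-0.2408 -0.229   0.248 ] w 1.0 j [ 49.6  16.9   1.8  -0.  -74.9  17.2]
go [-51.3   0.4  84.9] spin 7.42 | n 3 per row [-17.1   0.1  28.3] 2.47
go [ 0.  0. 89.] spin -0.0 | n 2 per row [ 0.   0.  44.5] -0.0
```

move_arm([
  [-17, 0, 28, 2.7, 60],
  [-17, 0, 28, 2.7, 60],
  [-17, 0, 28, 2.8, 60],
  [0, 0, 0, 0, 60],
  [0, 0, 30, 0, 60],
  [0, 0, 30, 0, 60],
  [0, 0, 29, 0, 60],
  [0, 0, 0, 0, 60],
  [0, 0, 0, 0, 0],
  [0, 0, 0, 0, 0],
  [0, 0, 0, 0, 0],
  [0, 0, 0, 0, 0],
  [0, 0, 0, 0, 0],
  [0, 0, 0, 0, 0],
  [0, 0, 0, 0, 0],
])

```text
time_s: 4.5
ee_pos: [0.5151, 0.3772, 0.112]
tcp_rot: [[-0.522, -0.853, 0.0], [-0.853, 0.522, 0.0], [-0.0, -0.0, -1.0]]
ft_force: [-0.4, -0.7, 1.6]
width: 0.14
```

move_arm([
  [-3.1, -0.1, 0, 4, 0],
  [-3.1, -0.1, 0, 4, 0],
  [-3.1, -0.1, 0, 4, 0],
  [-3.1, -0.1, 0, 4, 0],
  [-3.1, -0.1, 0, 4, 0],
  [-3.1, -0.1, 0, 4, 0],
  [-3.1, -0.1, 0, 4, 0],
  [-3.1, -0.1, 0, 4, 0],
  [-3.1, -0.1, 0, 4, 0],
  [-3.1, -0.1, 0, 4, 0],
  [-3.1, -0.1, 0, 4, 0],
  [-3.1, -0.1, 0, 4, 0],
  [-3.1, -0.1, 0, 4, 0],
  [-3.1, -0.1, 0, 4, 0],
  [-3.1, -0.1, 0, 4, 0],
  [-3.1, -0.1, 0, 4, 0],
  [-3.1, -0.1, 0, 4, 0],
  [-3.1, -0.1, 0, 4, 0],
  [-3.1, -0.1, 0, 4, 0],
  [-3.1, -0.1, 0, 4, 0],
])

```text
time_s: 6.5
ee_pos: [0.5662, 0.3942, 0.1118]
tcp_rot: [[-0.929, 0.369, -0.007], [0.369, 0.929, -0.003], [0.005, -0.006, -1.0]]
ft_force: [-15.7, 2.1, 9.2]
width: 0.138
```

move_arm([
  [0, 0, 0, 0, 0],
  [-1.5, 0, 0, 0, 0],
  [-1.5, 0, 0, 0, 0],
  [-1, 0, 0, 0, 0],
  [0, 0, 0, 0, 0],
])

```text
time_s: 7.0
ee_pos: [0.5663, 0.3942, 0.1117]
tcp_rot: [[-0.931, 0.365, -0.012], [0.365, 0.931, -0.003], [0.01, -0.007, -1.0]]
ft_force: [-19.3, 1.5, 9.5]
width: 0.133
```

move_arm([
  [2, 0, 0, 0, 0],
  [0, 0, 0, 0, 50],
  [0, 0, 0, 0, 50],
  [0, 0, 0, 0, 50],
  [0, 0, -30, 0, 50],
  [0, 0, -30, 0, 50],
  [0, 0, -30, 0, 50],
  [0, 0, 0, 0, 50],
])

```text
time_s: 7.8
ee_pos: [0.5739, 0.3962, 0.2074]
tcp_rot: [[-0.931, 0.366, 0.009], [0.366, 0.931, 0.007], [-0.006, 0.009, -1.0]]
ft_force: [-0.7, 0.1, -0.3]
width: 0.495
```

```bash
python3 - <<'E'
from h import *
go((.6107,.3185,.20,148.6),(.6107,.3185,.112,148.6))
spots(['bar_grip','catch_grip'],'top'); spots(['bar_grip','catch_grip'],'scene')
E
```

```text
t 7.8 tcp [0.5739 0.3962 0.2074] phi 158.56 tilt [0.009  0.0065] F [-0.6864  0.0908 -0.277 ] w 0.495 j [ 47.9  29.4  10.1   0.1 -70.1 -69.4]
go [-62.6 -58.9   7.3] spin 9.96 | n 2 per row [-31.3 -29.5   3.6] 4.98
go [ 0.4 -0.9 88. ] spin -0.0 | n 2 per row [ 0.2 -0.5 44. ] -0.0
bar_grip [([0.6113, 0.3213, 0.1293], 0.86)]
catch_grip [([0.5658, 0.3983, 0.1262], 0.49)]
bar_grip [([0.6113, 0.3173, 0.1247], 0.94), ([0.5218, -0.214, 0.043], 0.32)]
catch_grip [([0.5684, 0.3962, 0.1247], 0.66)]
```

move_arm([
  [-31, -29, 3, 5, 60],
  [-31, -29, 3, 5, 60],
  [0, 0, 0, 0, 60],
  [0, 0, 30, 0, 60],
  [0, 0, 30, 0, 60],
  [0, 0, 29, 0, 60],
  [0, 0, 0, 0, 60],
  [0, 0, 0, 0, 0],
  [0, 0, 0, 0, 0],
  [0, 0, 0, 0, 0],
  [0, 0, 0, 0, 0],
  [0, 0, 0, 0, 0],
  [0, 0, 0, 0, 0],
  [0, 0, 0, 0, 0],
])

```text
time_s: 9.5
ee_pos: [0.605, 0.3166, 0.1077]
tcp_rot: [[-0.854, 0.521, 0.002], [0.521, 0.854, 0.0], [-0.002, 0.001, -1.0]]
ft_force: [1.8, -2.1, 3.6]
width: 0.16
```

move_arm([
  [2, 0, -2, 0, 0],
  [3, 0, 0, 0, 0],
  [3, 0, 0, 0, 0],
  [3, 0, 0, 0, 0],
  [3, 0, 0, 0, 0],
  [3, 0, 0, 0, 0],
  [3, 0, 0, 0, 0],
  [2, 0, 0, 0, 0],
  [1, 0, 0, 0, 0],
  [0, 0, 0, 0, 0],
  [0, 0, 0, 0, 0],
])

```text
time_s: 10.6
ee_pos: [0.5875, 0.3269, 0.1078]
tcp_rot: [[-0.853, 0.523, 0.004], [0.523, 0.853, -0.001], [-0.004, 0.001, -1.0]]
ft_force: [13.3, -3.5, -12.5]
width: 0.163
```

move_arm([
  [1.5, 0, 0, 0, 0],
  [1.5, 0, 0, 0, 0],
  [0, 0, 0, 0, 0],
  [0, 0, 0, 0, 0],
])

```text
time_s: 11.0
ee_pos: [0.5874, 0.327, 0.1079]
tcp_rot: [[-0.852, 0.523, 0.008], [0.523, 0.852, -0.003], [-0.008, 0.002, -1.0]]
ft_force: [22.6, -8.5, -15.0]
width: 0.159
```

move_arm([
  [-3, 0, 0, 0, 0],
  [0, 0, 0, 0, 60],
  [0, 0, 0, 0, 60],
  [0, 0, -30, 0, 60],
  [0, 0, -35, 0, 60],
  [0, 0, -40, 0, 60],
  [0, 0, 0, 0, 60],
])

```text
time_s: 11.7
ee_pos: [0.5865, 0.3302, 0.2222]
tcp_rot: [[-0.854, 0.521, 0.011], [0.521, 0.854, 0.007], [-0.006, 0.011, -1.0]]
ft_force: [-0.6, -0.4, 0.5]
width: 0.573
```

```bash
python3 - <<'E'
from h import *
p,_,_=pose()
for c in ('top','scene'): spots(['bar_grip','catch_grip','pin1_mid','pin2_mid','pin3_mid','pin1_seat'],c)
go((.42,.12,.22,120),(.50,-.15,.25,163))
E
```

```text
t 11.7 tcp [0.5865 0.3302 0.2222] phi 148.61 tilt [0.0106 0.0068] F [-0.6044 -0.3624  0.4901] w 0.573 j [ 43.2  26.4   7.3   0.1 -70.2 -74.6]
bar_grip [([0.5895, 0.3345, 0.1265], 0.85), ([0.5502, 0.3542, 0.1245], 0.65)]
catch_grip []
pin1_mid [([0.5745, -0.2259, 0.0457], 0.68)]
pin2_mid [([0.5222, -0.212, 0.0469], 0.67)]
pin3_mid []
pin1_seat [([0.558, -0.2751, 0.0488], 0.67)]
bar_grip [([0.589, 0.3324, 0.1266], 0.92), ([0.5596, -0.2783, 0.0497], 0.49)]
catch_grip [([0.5673, 0.3928, 0.1272], 0.65), ([0.5589, -0.2784, 0.0492], 0.54)]
pin1_mid [([0.5704, -0.2268, 0.0423], 0.8)]
pin2_mid [([0.5221, -0.2173, 0.0481], 0.75)]
pin3_mid [([0.4729, -0.1982, 0.044], 0.74)]
pin1_seat [([0.5604, -0.2779, 0.0467], 0.53)]
t 12.4 tcp [0.5845 0.3286 0.2133] phi 148.55 tilt [-0.0003 -0.0003] F [-0.5446 -0.5867  0.6072] w 0.6 j [ 43.1  26.9   6.8  -0.  -69.9 -74.6]
go [  31.5 -263.8   -6.6] spin 28.55 | n 6 per row [  5.2 -44.   -1.1] 4.76
go [-273.8  -65.7  -29.9] spin -43 | n 7 per row [-39.1  -9.4  -4.3] -6.14
```

move_arm([
  [5, -44, -1, 0, 60],
  [5, -44, -1, 0, 60],
  [5, -44, -1, 0, 60],
  [5, -44, -1, 0, 60],
  [5, -44, -1, 0, 60],
  [5, -44, -1, 0, 60],
  [-31, -28, -4, 0, 60],
  [-31, -28, -4, 0, 60],
  [-31, -28, -4, 0, 60],
  [-31, -28, -4, 0, 60],
  [-31, -28, -4, 0, 60],
  [-31, -28, -4, 0, 60],
  [-31, -28, -4, 0, 60],
  [-31, -28, -4, 0, 60],
  [0, 0, 0, -8.4, 60],
  [0, 0, 0, -8.4, 60],
  [0, 0, 0, 0, 60],
  [0, 0, 0, 0, 60],
  [0, 0, 0, 0, 60],
])

```text
time_s: 14.3
ee_pos: [0.5159, -0.2011, 0.2517]
tcp_rot: [[-0.967, 0.254, 0.0], [0.254, 0.967, -0.0], [-0.0, 0.0, -1.0]]
ft_force: [-0.1, 0.9, -0.4]
width: 0.602
```

```bash
python3 - <<'E'
from h import *
p,R,phi=pose()
c=spots(['pin1_mid','pin1_seat','pin_rack'],'wrist'); save(c,'w2'); np.savez('w2.npz',p=p,R=R,**c)
for l in ['pin1_mid']:
    for d in cams.trace(l,'wrist')[:4]:
        m=d['mask']; v,u=np.nonzero(m); print(d['score'],m.sum(),u.mean(),v.mean())
E
```

```text
t 14.3 tcp [ 0.5159 -0.2011  0.2517] phi 165.26 tilt [ 0.0002 -0.    ] F [-0.0653  0.9248 -0.4111] w 0.602 j [ -4.5  13.9  -7.    0.  -69.1 -10.2]
pin1_mid [([0.569, -0.2295, 0.0468], 0.84)]
pin1_seat [([0.5561, -0.2732, 0.0443], 0.72)]
pin_rack [([0.5207, -0.2125, 0.0001], 0.89)]
0.82 1742 268.7141216991963 130.89724454649829
```

View pics/w2.png

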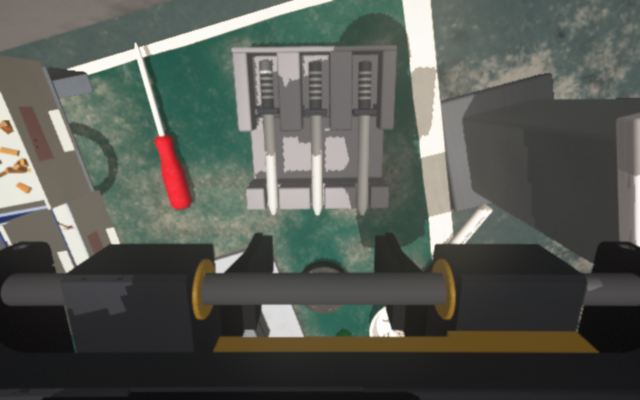

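The wrist view shows three pins in the rack, with shafts near columns 271, 317 and 364 and noses towards the block at about row 210. I'll fit the shaft axes from depth.

```bash
cat >> h.py <<'E'
def cloud(c,p,R):
    v,u=np.nonzero(c['depth']>0); K=c['K']
    n=cv2.undistortPoints(np.c_[u,v].astype(np.float64)[:,None],K,np.array([c['k1'],0,0,0,0.]))[:,0]
    z=c['depth'][v,u]; X=np.c_[n*z[:,None],z]
    if 'tool_from_camera' in c and p is not None:
        T=c['tool_from_camera']; X=X@T[:3,:3].T+T[:3,3]; X=X@R.T+p
    else: X=(X-c['t'])@c['R']
    return X,u,v
E
python3 - <<'E'
from h import *
d=dict(np.load('w2.npz')); X,u,v=cloud(d,d['p'],d['R'])
for col in (271,317,364):
    s=(abs(u-col)<20)&(v>130)&(v<178)&(X[:,2]>.03)&(X[:,2]<.065)
    Q=X[s]; 
    # per row centre
    C=np.array([Q[v[s]==r].mean(0) for r in range(131,178) if (v[s]==r).sum()>2])
    vx=np.polyfit(C[:,1],C[:,0],1); w=np.mean([np.ptp(u[s][v[s]==r])+1 for r in range(131,178) if (v[s]==r).any()])
    print(col,s.sum(),'ctr',C.mean(0),'zmax',np.percentile(Q[:,2],90),'axis angle',90-np.degrees(np.arctan(vx[0])),'w px',w, 'y',C[:,1].min(),C[:,1].max())
    # nose: furthest along axis
    a=np.radians(90-np.degrees(np.arctan(vx[0]))); dr=np.array([np.cos(a),np.sin(a)]); pe=np.array([-dr[1],dr[0]])
    near=(abs((X[:,:2]-C.mean(0)[:2])@pe)<.006)&(X[:,2]>.036)&(X[:,2]<.056)
    t=((X[:,:2]-C.mean(0)[:2])@dr)[near]; t=t[(t<.12)&(t>-.07)]; tip=C.mean(0)[:2]+dr*np.sort(t)[-4:].mean(); print('  tip',tip,'mid',tip-dr*.06)
E
```

```text
271 518 ctr [ 0.5662 -0.2345  0.0492] zmax 0.05087407423025169 axis angle 75.87306332259948 w px 11.085106382978724 y -0.25810794984744595 -0.2104102972523238
  tip [ 0.5829 -0.1681] mid [ 0.5683 -0.2263]
317 513 ctr [ 0.5186 -0.222   0.0492] zmax 0.05092335937124062 axis angle 75.97798110205008 w px 10.97872340425532 y -0.24557087811301245 -0.1977094366585512
  tip [ 0.5352 -0.1556] mid [ 0.5207 -0.2139]
364 520 ctr [ 0.4702 -0.2093  0.0492] zmax 0.05092150176019501 axis angle 76.80899934677785 w px 11.085106382978724 y -0.23289497724875505 -0.18504755473204026
  tip [ 0.4859 -0.1426] mid [ 0.4722 -0.201 ]
```

```bash
python3 - <<'E'
from h import *
go((.4678,-.2185,.11,166),(.4678,-.2185,.027,166),(.4678,-.2185,.13,166),(.42,-.05,.13,166),(.4,.06,.13,148.6))
E
```

```text
t 14.55 tcp [ 0.5159 -0.2011  0.2517] phi 165.34 tilt [ 0.0002 -0.    ] F [-0.5756 -0.4078 -0.5727] w 0.601 j [ -4.5  14.   -7.    0.  -69.1 -10.1]
go [ 42.2 -29.  141.7] spin -0.66 | n 4 per row [10.5 -7.2 35.4] -0.16
go [ 0. -0. 83.] spin 0 | n 2 per row [ 0.  -0.  41.5] 0.0
go [  -0.    0. -103.] spin 0 | n 3 per row [ -0.    0.  -34.3] 0.0
go [ 87.1 151.9  -0. ] spin 0 | n 4 per row [21.8 38.  -0. ] 0.0
go [ 46.  101.9  -0. ] spin 17.4 | n 3 per row [15.3 34.  -0. ] 5.8
```

move_arm([
  [10, -7, 28, -0.3, 30],
  [11, -7, 28, -0.3, 30],
  [11, -8, 28, 0, 30],
  [10, -7, 28, 0, 30],
  [0, 0, 29, 0, 30],
  [0, 0, 0, 0, 30],
  [0, 0, 0, 0, 30],
  [0, 0, 0, 0, 30],
])

```text
time_s: 15.35
ee_pos: [0.4697, -0.2194, 0.1123]
tcp_rot: [[-0.97, 0.242, 0.003], [0.242, 0.97, -0.001], [-0.004, -0.0, -1.0]]
ft_force: [-0.1, -0.1, -0.1]
width: 0.299
```

move_arm([
  [0, 0, 20, 0, 30],
  [0, 0, 20, 0, 30],
  [0, 0, 20, 0, 30],
  [0, 0, 15, 0, 30],
  [0, 0, 8, 0, 30],
  [0, 0, 0, 0, 30],
  [0, 0, 0, 0, 30],
  [0, 0, 0, 0, 0],
  [0, 0, 0, 0, 0],
  [0, 0, 0, 0, 0],
  [0, 0, 0, 0, 0],
  [0, 0, 0, 0, 0],
])

```text
time_s: 16.55
ee_pos: [0.4683, -0.2192, 0.0281]
tcp_rot: [[-0.97, 0.243, 0.001], [0.243, 0.97, -0.0], [-0.001, -0.0, -1.0]]
ft_force: [-0.0, 1.0, 5.2]
width: 0.128
```

move_arm([
  [0, 0, -10, 0, 0],
  [0, 0, -20, 0, 0],
  [0, 0, -25, 0, 0],
  [0, 0, -25, 0, 0],
  [0, 0, -25, 0, 0],
  [0, 0, -25, 0, 0],
  [0, 0, -25, 0, 0],
  [0, 0, 0, 0, 0],
])

```text
time_s: 17.35
ee_pos: [0.4701, -0.2197, 0.1865]
tcp_rot: [[-0.97, 0.242, 0.008], [0.242, 0.97, -0.002], [-0.008, -0.0, -1.0]]
ft_force: [0.5, -0.1, -0.7]
width: 0.13
```

```bash
python3 - <<'E'
from h import *
go((.41,-.02,.2,166),(.40,.10,.2,166),(.4105,.2082,.2,148.6))
E
```

```text
t 17.35 tcp [ 0.4701 -0.2197  0.1865] phi 165.99 tilt [ 0.008  -0.0021] F [ 0.5052 -0.0545 -0.7445] w 0.13 j [ -7.1  13.3 -17.8   0.1 -58.5  -7. ]
go [106.6 179.2 -14.4] spin -0.01 | n 5 per row [21.3 35.8 -2.9] -0.0
go [ 38.7 114.   -0.3] spin 0 | n 3 per row [12.9 38.  -0.1] 0.0
go [ 16.  107.5  -0.1] spin 17.4 | n 3 per row [ 5.3 35.8 -0. ] 5.8
```

move_arm([
  [18, 30, -1, 0, 0],
  [18, 30, -2, 0, 0],
  [18, 30, -2, 0, 0],
  [18, 30, 0, 0, 0],
  [18, 30, 0, 0, 0],
  [17, 29, 0, 0, 0],
  [13, 38, 0, 0, 0],
  [13, 38, 0, 0, 0],
  [13, 38, 0, 0, 0],
  [5, 36, 0, 0, 0],
  [5, 36, 0, 0, 0],
  [5, 36, 0, 0, 0],
  [0, 0, 0, 6, 0],
  [0, 0, 0, 6, 0],
  [0, 0, 0, 5.3, 0],
  [0, 0, 0, 0, 0],
  [0, 0, 0, 0, 0],
  [0, 0, 0, 0, 0],
])

```text
time_s: 19.15
ee_pos: [0.409, 0.2087, 0.1873]
tcp_rot: [[-0.855, 0.519, -0.001], [0.519, 0.855, -0.0], [0.0, -0.001, -1.0]]
ft_force: [-0.8, -0.1, -1.1]
width: 0.128
```

```bash
python3 - <<'E'
from h import *
p,R,phi=pose()
c=spots(['bore1','mould_block','pin1_mid'],'wrist'); save(c,'w3'); np.savez('w3.npz',p=p,R=R,**c)
def top(c,p,R,n):
    X,u,v=cloud(c,p,R); s=(X[:,2]>.070)&(X[:,2]<.086)
    Q=X[s]; o=np.array([.5153,.2649]); a=np.radians(58.62); B=(Q[:,:2]-o)@np.array([[np.cos(a),-np.sin(a)],[np.sin(a),np.cos(a)]])
    k=(B[:,0]>-.03)&(B[:,0]<.18)&(abs(B[:,1])<.12); B=B[k]; print(n,k.sum(),'z',np.median(Q[k,2]),'x',np.percentile(B[:,0],[.5,1,99,99.5]),'y',np.percentile(B[:,1],[.5,1,99,99.5]))
    print('  rect',cv2.minAreaRect((B*1000).astype(np.float32)))
top(c,p,R,'wrist')
for n in('top','scene'):
    c=cams.camera(n); top(c,None,None,n)
E
```

```text
t 19.15 tcp [0.409  0.2087 0.1873] phi 148.71 tilt [-0.0005 -0.0003] F [-0.8243 -0.0721 -1.0915] w 0.128 j [ 47.4   7.6 -24.9  -0.  -57.5 -78.7]
bore1 []
mould_block []
pin1_mid []
  return _methods._mean(a, axis=axis, dtype=dtype,
  ret = ret.dtype.type(ret / rcount)
Traceback (most recent call last):
IndexError: index -1 is out of bounds for axis 0 with size 0
```

View pics/w3.png

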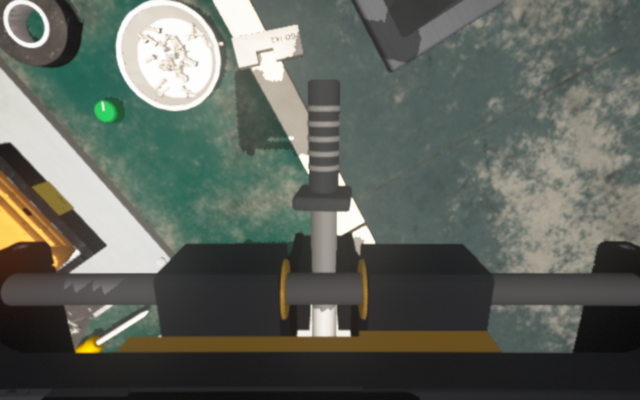

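The wrist camera looks back along the pin. The pin is held straight, with its collar at (322,198), but the block is out of view, so I'll use the fixed cameras' depth for the block edges.

```bash
python3 - <<'E'
from h import *
def top(c,p,R,n):
    X,u,v=cloud({k:c[k] for k in c},p,R); s=(X[:,2]>.070)&(X[:,2]<.086)
    Q=X[s]; o=np.array([.5153,.2649]); a=np.radians(58.62); B=(Q[:,:2]-o)@np.array([[np.cos(a),-np.sin(a)],[np.sin(a),np.cos(a)]])
    k=(B[:,0]>-.03)&(B[:,0]<.18)&(abs(B[:,1])<.12); B=B[k]; print(n,k.sum(),'z',np.median(Q[k,2]))
    # edges per strip
    for ax,lo,hi in((0,-.07,.07),(1,.02,.14)):
        L=[];H=[];P=[]
        for q in np.arange(lo,hi,.004):
            m=abs(B[:,1-ax]-q)<.002
            if m.sum()>8: L.append(B[m,ax].min());H.append(B[m,ax].max());P.append(q)
        print('  axis','xy'[ax],'lo',np.median(L),'slope',np.polyfit(P,L,1)[0],'hi',np.median(H),'slope',np.polyfit(P,H,1)[0])
for n in('top','scene'):
    c=cams.camera(n); top(c,None,None,n)
    for l in ['bore1','mould_block','pin1_mid','pin1_seat']: print(l,[(np.round(d['xyz'],4).tolist(),round(d['score'],2)) for d in cams.spot_point(l,n)[:3]])
p,R,phi=pose()
d=dict(np.load('w3.npz')); X,u,v=cloud(d,d['p'],d['R']); T=(X-d['p'])@d['R']
# shaft behind fingers and handle: lateral x, height
for nm,r0,r1 in(('handle',85,180),('collar',190,206),('shaft',213,232)):
    s=(abs(u-323)<30)&(v>r0)&(v<r1)&(T[:,2]<.03); q=T[s]; print(nm,'x',(np.percentile(q[:,0],2)+np.percentile(q[:,0],98))/2*1e3,'w',np.ptp(np.percentile(q[:,0],[2,98]))*1e3,'top z',np.percentile(q[:,2],10)*1e3,'y',np.percentile(q[:,1],[1,99])*1e3)
E
```

```text
top 2158 z 0.07742608031803141
  axis x lo -0.009069450088490525 slope -0.06559377295307171 hi 0.1486091359040734 slope -0.030995202786873864
  axis y lo -0.08298965004574409 slope 0.037133668773660186 hi 0.08031659802572916 slope -0.18578908310644462
bore1 [([0.4707, 0.2952, 0.058], 0.93), ([0.5151, 0.2659, 0.0589], 0.81), ([0.5675, 0.2361, 0.0591], 0.76)]
mould_block [([0.514, 0.2635, 0.0046], 0.72)]
pin1_mid [([0.5706, -0.2272, 0.0462], 0.6)]
pin1_seat [([0.555, -0.2762, 0.0476], 0.64)]
scene 829 z 0.0784072078431727
  axis x lo -0.006885248166983653 slope -0.019172829172940782 hi 0.14900534148586353 slope -0.06546112622451575
  axis y lo -0.08505275793166506 slope 0.013828255099756393 hi 0.07418034392211786 slope 0.34711046305688714
bore1 [([0.4642, 0.2998, 0.063], 0.68), ([0.5691, 0.2333, 0.0594], 0.61), ([0.5135, 0.2676, 0.0631], 0.56)]
mould_block []
pin1_mid [([0.5745, -0.2274, 0.042], 0.7)]
pin1_seat [([0.5622, -0.2795, 0.0469], 0.66)]
t 19.85 tcp [0.4092 0.2089 0.1875] phi 148.65 tilt [-0. -0.] F [ 0.418  -0.4765 -0.6293] w 0.123 j [ 47.4   7.6 -24.9   0.  -57.5 -78.8]
handle x -0.015932965493733325 w 12.4377642793571 top z -23.379824092959343 y [-80.3037 -43.5413]
collar x -0.2971049275106068 w 22.79681397290198 top z -29.10308400026247 y [-38.3388 -33.6142]
shaft x 0.04476945415057962 w 11.119615656047307 top z -22.613926039101454 y [-28.0004 -19.128 ]
```

move_arm([
  [-1.5, 0, 0, 0, 0],
  [0, 0, 30, 0, 0],
  [0, 0, 30, 0, 0],
  [0, 0, 30, 0, 0],
  [0, 0, 30, 0, 0],
  [0, 0, 24, 0, 0],
  [0, 0, 0, 0, 0],
  [0, 0, 0, 0, 0],
  [0, 0, 0, 0, 0],
])

```text
time_s: 20.75
ee_pos: [0.4115, 0.2091, 0.0449]
tcp_rot: [[-0.854, 0.52, 0.002], [0.52, 0.854, 0.002], [-0.001, 0.003, -1.0]]
ft_force: [0.9, -0.4, -1.6]
width: 0.129
```

```bash
python3 - <<'E'
from h import *
go((.4104,.2080,.0432,148.7),(.4104+.037*.5195,.2080+.037*.8545,.0432,148.7))
E
```

```text
t 20.75 tcp [0.4115 0.2091 0.0449] phi 148.68 tilt [0.0022 0.0019] F [ 0.8554 -0.3521 -1.5575] w 0.129 j [ 47.2  19.2 -35.1   0.  -35.5 -78.6]
go [ 0.4 -1.5  1.7] spin -0.02 | n 1 per row [ 0.4 -1.5  1.7] -0.02
go [ 0.  37.   0.1] spin -0.0 | n 1 per row [ 0.  37.   0.1] -0.0
```

move_arm([
  [0, 0, 0.5, 0, 0],
  [0, 0, 0, 0, 0],
  [0, 0, 0, 0, 0],
  [0, 0, 0, 0, 0],
])

```text
time_s: 21.15
ee_pos: [0.4106, 0.2083, 0.0434]
tcp_rot: [[-0.854, 0.52, 0.0], [0.52, 0.854, 0.001], [-0.0, 0.001, -1.0]]
ft_force: [-0.2, -0.3, -1.2]
width: 0.127
```

Well placed, so I'll advance slowly to just inside the mouth.

move_arm([
  [0, 5, 0, 0, 0],
  [0, 5, 0, 0, 0],
  [0, 5, 0, 0, 0],
  [0, 4, 0, 0, 0],
  [0, 4, 0, 0, 0],
  [0, 3, 0, 0, 0],
  [0, 3, 0, 0, 0],
  [0, 3, 0, 0, 0],
  [0, 2, 0, 0, 0],
  [0, 0, 0, 0, 0],
  [0, 0, 0, 0, 0],
])

```text
time_s: 22.25
ee_pos: [0.4281, 0.2371, 0.043]
tcp_rot: [[-0.854, 0.52, -0.0], [0.52, 0.854, -0.0], [0.0, -0.0, -1.0]]
ft_force: [0.5, 0.2, -0.8]
width: 0.126
```

move_arm([
  [0, 4, 0, 0, 0],
  [0, 4, 0, 0, 0],
  [0, 4, 0, 0, 0],
  [0, 4, 0, 0, 0],
  [0, 4, 0, 0, 0],
  [0, 4, 0, 0, 0],
  [0, 4, 0, 0, 0],
  [0, 4, 0, 0, 0],
  [0, 4, 0, 0, 0],
  [0, 2, 0, 0, 0],
  [0, 0, 0, 0, 0],
  [0, 0, 0, 0, 0],
])

```text
time_s: 23.45
ee_pos: [0.4478, 0.2695, 0.043]
tcp_rot: [[-0.854, 0.52, -0.0], [0.52, 0.854, -0.0], [0.0, -0.0, -1.0]]
ft_force: [1.0, 0.6, -1.3]
width: 0.126
```

move_arm([
  [0, 0, 0, 0, 34],
  [0, 0, 0, 0, 34],
  [0, 0, 0, 0, 34],
  [0, 0, -25, 0, 34],
  [0, 0, -25, 0, 34],
  [0, 0, -15, 0, 34],
  [0, -32, 0, 0, 34],
  [0, -32, 0, 0, 34],
  [0, 0, 0, 0, 34],
  [0, 0, 0, 0, 34],
  [0, 0, 20, 0, 34],
  [0, 0, 20, 0, 34],
  [0, 0, 15, 0, 34],
  [0, 0, 10, 0, 34],
  [0, 0, 0, 0, 34],
  [0, 0, 0, 0, 34],
])

```text
time_s: 25.05
ee_pos: [0.4152, 0.2156, 0.0433]
tcp_rot: [[-0.854, 0.52, 0.001], [0.52, 0.854, 0.0], [-0.0, 0.0, -1.0]]
ft_force: [-0.0, -0.4, -0.5]
width: 0.34
```

```bash
python3 - <<'E'
from h import *
p,R,phi=pose()
c=cams.camera('wrist'); save(c,'w4'); np.savez('w4.npz',p=p,R=R,**c)
E
```

```text
t 25.05 tcp [0.4152 0.2156 0.0433] phi 148.68 tilt [0.0006 0.0002] F [-0.0131 -0.4476 -0.5041] w 0.34 j [ 47.4  19.9 -34.2   0.  -35.8 -78.8]
```

View pics/w4.png

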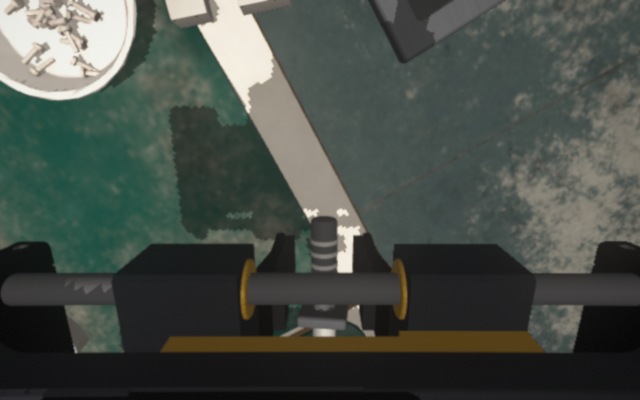

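move_arm([
  [0, 0, 0, 0, 0],
  [0, 0, 0, 0, 0],
  [0, 0, 0, 0, 0],
  [0, 0, 0, 0, 0],
  [0, 0, 0, 0, 0],
  [0, 4, -1, 0, 0],
  [0, 4, 0, 0, 0],
  [0, 4, 0, 0, 0],
  [0, 4, 0, 0, 0],
  [0, 4, 0, 0, 0],
  [0, 4, 0, 0, 0],
  [0, 4, 0, 0, 0],
  [0, 4, 0, 0, 0],
  [0, 4, 0, 0, 0],
  [0, 4, 0, 0, 0],
  [0, 0, 0, 0, 0],
])

```text
time_s: 26.7
ee_pos: [0.4209, 0.2313, 0.0391]
tcp_rot: [[-0.85, 0.525, -0.035], [0.526, 0.85, -0.036], [0.011, -0.049, -0.999]]
ft_force: [-16.8, -26.5, 14.8]
width: 0.138
```

move_arm([
  [0, -5, 0, 0, 0],
  [0, -5, 0, 0, 0],
  [0, -5, 0, 0, 0],
  [0, -5, 0, 0, 0],
  [0, 0, 0, 0, 0],
  [0, 0, 0, 0, 0],
  [0, 0, 0, 0, 0],
])

```text
time_s: 27.4
ee_pos: [0.4256, 0.2329, 0.0441]
tcp_rot: [[-0.854, 0.52, 0.001], [0.52, 0.854, 0.001], [-0.0, 0.001, -1.0]]
ft_force: [-0.8, -0.0, -3.1]
width: 0.134
```

```bash
python3 - <<'E'
from h import *
p,R,phi=pose()
c=cams.camera('wrist'); save(c,'w5'); X,u,v=cloud(c,p,R)
a=np.radians(58.7); o=np.array([.5152,.2648]); B=(X[:,:2]-o)@np.array([[np.cos(a),-np.sin(a)],[np.sin(a),np.cos(a)]])
s=(abs(B[:,1]-.06)<.004)&(X[:,2]>.03)&(X[:,2]<.085)&(B[:,0]>-.14)&(B[:,0]<-.0)
for x in np.arange(-.14,0,.006):
    m=s&(abs(B[:,0]-x)<.003)
    if m.sum()>3:
        w=(abs(B[:,0]-x)<.003)&(abs(B[:,1]-.06)<.014)&(X[:,2]>.05)&(X[:,2]<.085); print(round(x*1e3),m.sum(),'topz',round(np.percentile(X[m,2],95)*1e3,1),'ymid',round(B[w,1].mean()*1e3,1) if w.any() else '')
E
```

```text
t 27.4 tcp [0.4256 0.2329 0.0441] phi 148.67 tilt [0.0008 0.0008] F [-0.8181 -0.0047 -3.1009] w 0.134 j [ 47.9  21.2 -31.8   0.  -36.9 -79.3]
-98 276 topz 59.9 ymid 60.1
-92 229 topz 60.4 ymid 60.0
-86 224 topz 60.8 ymid 60.2
-80 214 topz 61.2 ymid 59.8
-74 194 topz 61.3 ymid 60.0
-56 155 topz 67.7 ymid 60.1
-50 152 topz 68.4 ymid 60.0
-44 93 topz 62.2 ymid 60.0
-38 133 topz 62.7 ymid 60.3
```

View pics/w5.png

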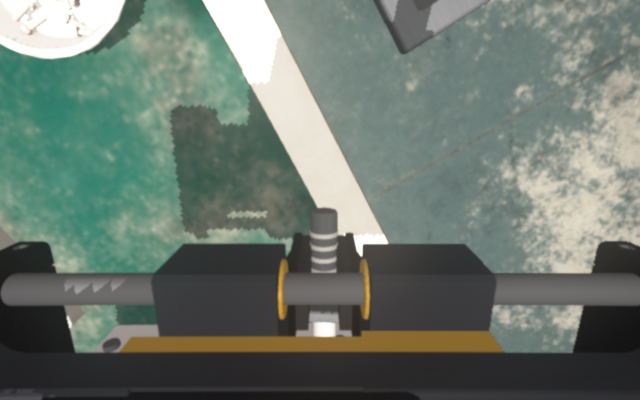

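move_arm([
  [0, 0, -1.5, 0, 0],
  [0, 0, -1.5, 0, 0],
  [0, 0, -1.5, 0, 0],
  [0, 0, 0, 0, 0],
  [0, 0, 0, 0, 0],
])

```text
time_s: 27.95
ee_pos: [0.4252, 0.2323, 0.0487]
tcp_rot: [[-0.854, 0.52, 0.0], [0.52, 0.854, 0.0], [-0.0, 0.001, -1.0]]
ft_force: [0.2, -0.0, -2.1]
width: 0.138
```

```bash
cat >> h.py <<'E'
O=np.array([.5152,.2648]); YA=np.radians(58.7)
def blk(X): return (X[:,:2]-O)@np.array([[np.cos(YA),-np.sin(YA)],[np.sin(YA),np.cos(YA)]])
def prof(yb,c,p,R):
    X,u,v=cloud(c,p,R); B=blk(X); L=[]
    for x in np.arange(-.19,0,.006):
        m=(abs(B[:,1]-yb)<.004)&(X[:,2]>.03)&(X[:,2]<.085)&(abs(B[:,0]-x)<.003)
        w=(abs(B[:,0]-x)<.003)&(abs(B[:,1]-yb)<.014)&(X[:,2]>.05)&(X[:,2]<.085)
        if m.sum()>3 and w.any(): L.append((round(x*1e3),round(np.percentile(X[m,2],95)*1e3,1),round(B[w,1].mean()*1e3,1)))
    print('x,topz,y',L)
E
python3 - <<'E'
from h import *
p,R,phi=pose(); print('blk',blk(p[None])*1e3); prof(.06,cams.camera('wrist'),p,R)
E
```

```text
t 27.95 tcp [0.4252 0.2323 0.0487] phi 148.65 tilt [0.0004 0.0005] F [ 0.2347 -0.0445 -2.0895] w 0.138 j [ 47.9  20.7 -31.7   0.  -37.6 -79.3]
blk [[-74.5597  59.9867]]
x,topz,y [(-100, np.float64(65.1), np.float64(60.0)), (-94, np.float64(65.5), np.float64(60.1)), (-88, np.float64(65.8), np.float64(60.1)), (-82, np.float64(66.0), np.float64(60.0)), (-76, np.float64(66.1), np.float64(59.9)), (-70, np.float64(65.8), np.float64(60.2)), (-52, np.float64(71.9), np.float64(60.1)), (-46, np.float64(70.2), np.float64(59.7)), (-40, np.float64(65.9), np.float64(60.2)), (-34, np.float64(65.3), np.float64(60.3))]
```

The pin is level again, so I'll push it.

move_arm([
  [0, 4, 0, 0, 0],
  [0, 4, 0, 0, 0],
  [0, 4, 0, 0, 0],
  [0, 4, 0, 0, 0],
  [0, 4, 0, 0, 0],
  [0, 4, 0, 0, 0],
  [0, 0, 0, 0, 0],
])

```text
time_s: 28.7
ee_pos: [0.4381, 0.2533, 0.0486]
tcp_rot: [[-0.854, 0.52, 0.001], [0.52, 0.854, 0.001], [-0.0, 0.001, -1.0]]
ft_force: [0.2, 0.8, -2.6]
width: 0.136
```

move_arm([
  [0, 4, 0, 0, 0],
  [0, 4, 0, 0, 0],
  [0, 4, 0, 0, 0],
  [0, 4, 0, 0, 0],
  [0, 3, 0, 0, 0],
  [0, 2, 0, 0, 0],
  [0, 2, 0, 0, 0],
  [0, 1, 0, 0, 0],
  [0, 0, 0, 0, 0],
])

```text
time_s: 29.6
ee_pos: [0.4502, 0.2733, 0.0486]
tcp_rot: [[-0.854, 0.52, 0.0], [0.52, 0.854, 0.0], [-0.0, 0.0, -1.0]]
ft_force: [0.3, 0.3, -1.3]
width: 0.133
```

move_arm([
  [0, 1, 0, 0, 0],
  [0, 1, 0, 0, 0],
  [0, 1, 0, 0, 0],
  [0, 0, 0, 0, 0],
])

```text
time_s: 30.0
ee_pos: [0.4503, 0.2738, 0.0481]
tcp_rot: [[-0.854, 0.521, -0.003], [0.521, 0.854, -0.004], [0.001, -0.005, -1.0]]
ft_force: [-3.0, -4.5, 0.7]
width: 0.138
```

```bash
python3 - <<'E'
from h import *
p,R,phi=pose(); print('blk',blk(p[None])*1e3); prof(.06,cams.camera('wrist'),p,R)
E
```

```text
t 30.0 tcp [0.4503 0.2738 0.0481] phi 148.62 tilt [-0.0032 -0.0035] F [-2.9964 -4.534   0.7032] w 0.138 j [ 48.9  24.1 -25.6  -0.  -40.6 -80.3]
blk [[-25.9908  60.1183]]
x,topz,y [(-52, np.float64(64.4), np.float64(60.2)), (-46, np.float64(64.7), np.float64(60.2)), (-40, np.float64(65.0), np.float64(60.2)), (-34, np.float64(65.3), np.float64(60.0)), (-28, np.float64(65.3), np.float64(60.1)), (-22, np.float64(65.3), np.float64(60.2)), (-10, np.float64(84.8), np.float64(60.1)), (-4, np.float64(71.1), np.float64(60.1))]
```

move_arm([
  [0, 2, 0, 0, 0],
  [0, 2, 0, 0, 0],
  [0, 1, 0, 0, 0],
  [0, 0, 0, 0, 0],
  [0, 0, 0, 0, 0],
])

```text
time_s: 30.55
ee_pos: [0.4501, 0.274, 0.0472]
tcp_rot: [[-0.853, 0.522, -0.01], [0.522, 0.853, -0.011], [0.003, -0.015, -1.0]]
ft_force: [-5.4, -11.5, 3.5]
width: 0.138
```

move_arm([
  [0, -4, 0, 0, 0],
  [0, 0, 0, 0, 25],
  [0, 0, 0, 0, 25],
  [0, 0, 0, 0, 25],
  [0, -2, -25, 0, 25],
  [0, 0, -30, 0, 30],
  [0, 0, -35, 0, 30],
  [0, 0, -35, 0, 30],
  [0, 0, 0, 0, 30],
])

```text
time_s: 31.45
ee_pos: [0.4555, 0.279, 0.1805]
tcp_rot: [[-0.855, 0.518, 0.014], [0.518, 0.855, 0.012], [-0.006, 0.017, -1.0]]
ft_force: [0.3, -0.6, -0.4]
width: 0.297
```

```bash
python3 - <<'E'
from h import *
p,R,phi=pose()
c=spots(['pin1_mid','pin2_mid','pin3_mid','pin1_seat','bar_grip','catch_grip'],'top'); save(c,'t2')
f=cv2.resize(c['frame'][120:270,150:480],None,fx=2.4,fy=2.4,interpolation=cv2.INTER_CUBIC); cv2.imwrite('pics/t2c.png',f[:,:,::-1])
go((.40,.15,.2,148.7),(.40,0,.2,148.7),(.5159,-.2011,.25,166))
E
```

```text
t 31.45 tcp [0.4555 0.279  0.1805] phi 148.77 tilt [0.0136 0.0115] F [ 0.3054 -0.5626 -0.4095] w 0.297 j [ 49.   14.8 -16.7   0.2 -57.5 -80.3]
pin1_mid [([0.5715, -0.2225, 0.0473], 0.54)]
pin2_mid [([0.5194, -0.2082, 0.0484], 0.53)]
pin3_mid []
pin1_seat [([0.5566, -0.2748, 0.0453], 0.76)]
bar_grip [([0.5943, 0.3316, 0.1288], 0.62), ([0.5152, 0.2674, 0.0602], 0.41)]
catch_grip [([0.565, 0.3975, 0.1271], 0.66)]
t 31.8 tcp [0.4509 0.2747 0.1725] phi 148.66 tilt [-0.001  -0.0012] F [-0.8072 -0.6984 -0.2416] w 0.3 j [ 49.   15.2 -17.3   0.  -57.6 -80.3]
go [ -21.4 -133.   -27.3] spin -0.04 | n 4 per row [ -5.3 -33.3  -6.8] -0.01
go [ -77.9 -128.2    0.2] spin -0.0 | n 4 per row [-19.5 -32.    0. ] -0.0
go [-203.5 -111.7  -49.9] spin -17.3 | n 6 per row [-33.9 -18.6  -8.3] -2.88
```

View pics/t2c.png

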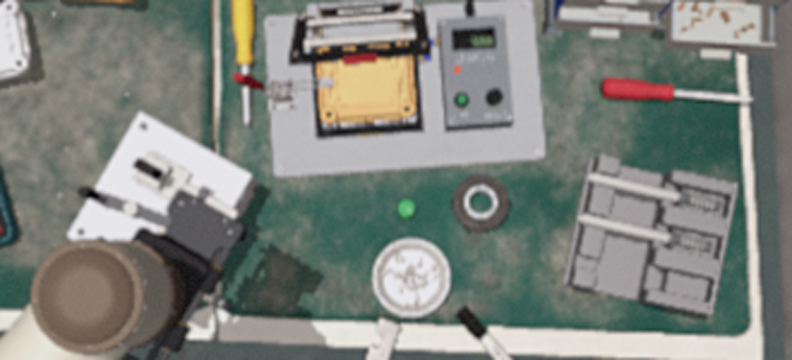

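The top crop shows the block at left with the arm over it, two pins still in the rack (at crop (630,185) and (625,230)), and the third slot empty. Now for the next pin.

move_arm([
  [-5, -33, -7, 0, 30],
  [-5, -33, -7, 0, 30],
  [-5, -33, -7, 0, 30],
  [-6, -33, -7, 0, 30],
  [-20, -32, 0, 0, 30],
  [-20, -32, 0, 0, 30],
  [-20, -32, 0, 0, 30],
  [-19, -32, 0, 0, 30],
  [-34, -19, -8, 0, 30],
  [-34, -19, -8, 0, 30],
  [-34, -19, -8, 0, 30],
  [-34, -19, -8, 0, 30],
  [-34, -18, -8, 0, 30],
  [-33, -18, -8, 0, 30],
  [0, 0, 0, -8.5, 30],
  [0, 0, 0, -8.5, 30],
  [0, 0, 0, -0.3, 30],
  [0, 0, 0, 0, 30],
  [0, 0, 0, 0, 30],
  [0, 0, 0, 0, 30],
])

```text
time_s: 33.8
ee_pos: [0.5163, -0.2003, 0.2495]
tcp_rot: [[-0.97, 0.244, -0.0], [0.244, 0.97, -0.0], [-0.0, -0.0, -1.0]]
ft_force: [-0.1, 0.8, -0.0]
width: 0.301
```

```bash
cat >> h.py <<'E'
def rackpins():
    p,R,phi=pose(); c=cams.camera('wrist'); X,u,v=cloud(c,p,R)
    a=np.radians(76); dr=np.array([np.cos(a),np.sin(a)]); pe=np.array([-dr[1],dr[0]])
    for m in ((.5683,-.2263),(.5207,-.2139),(.4722,-.201)):
        D=X[:,:2]-np.array(m); t=D@dr; n=D@pe
        s=(t>-.033)&(t<.022)&(abs(n)<.02)&(X[:,2]>.036)&(X[:,2]<.06)
        if s.sum()<50: print(m,'empty',s.sum()); continue
        k=np.polyfit(t[s],n[s],1); q=(abs(n)<.005)&(X[:,2]>.036)&(X[:,2]<.056)&(t<.09)&(t>0)
        print(m,s.sum(),'n off mm',k[1]*1e3,'tilt deg',np.degrees(np.arctan(k[0])),'topz',np.percentile(X[s,2],90),'tip t',np.sort(t[q])[-4:].mean()*1e3)
E
python3 - <<'E'
from h import *
rackpins()
go((.5163,-.2314,.11,166),(.5163,-.2314,.027,166))
E
```

```text
t 33.8 tcp [ 0.5163 -0.2003  0.2495] phi 165.91 tilt [-0. -0.] F [-0.1382  0.8262 -0.0387] w 0.301 j [ -4.4  14.   -7.2   0.  -68.8  -9.7]
(0.5683, -0.2263) 576 n off mm 0.0660830562795377 tilt deg -0.02777723576003728 topz 0.050899230540583526 tip t 59.49208845521643
(0.5207, -0.2139) 590 n off mm 0.2940291798467763 tilt deg 0.32498294822417684 topz 0.050950303840626605 tip t 60.12726174507771
(0.4722, -0.201) empty 0
t 33.85 tcp [ 0.5163 -0.2003  0.2496] phi 165.92 tilt [ 0.0001 -0.    ] F [ 0.6094 -0.5424  0.0822] w 0.297 j [ -4.4  14.   -7.2   0.  -68.8  -9.6]
go [ -7.5 -30.2 139.6] spin -0.08 | n 4 per row [-1.9 -7.5 34.9] -0.02
go [ 0. -0. 83.] spin 0 | n 2 per row [ 0.  -0.  41.5] 0.0
```

move_arm([
  [-2, -8, 35, 0, 30],
  [-2, -8, 35, 0, 30],
  [-2, -7, 35, 0, 30],
  [-2, -7, 34, 0, 30],
  [0, 0, 20, 0, 30],
  [0, 0, 20, 0, 30],
  [0, 0, 20, 0, 30],
  [0, 0, 15, 0, 30],
  [0, 0, 7, 0, 30],
  [0, 0, 0, 0, 30],
  [0, 0, 0, 0, 30],
  [0, 0, 0, 0, 0],
  [0, 0, 0, 0, 0],
  [0, 0, 0, 0, 0],
  [0, 0, 0, 0, 0],
  [0, 0, 0, 0, 0],
])

```text
time_s: 35.45
ee_pos: [0.5171, -0.2316, 0.0292]
tcp_rot: [[-0.97, 0.243, 0.001], [0.243, 0.97, -0.0], [-0.001, -0.0, -1.0]]
ft_force: [-1.0, 1.0, 4.8]
width: 0.127
```

move_arm([
  [0, 0, -10, 0, 0],
  [0, 0, -20, 0, 0],
  [0, 0, -25, 0, 0],
  [0, 0, -25, 0, 0],
  [0, 0, -25, 0, 0],
  [0, 0, -25, 0, 0],
  [0, 0, -25, 0, 0],
  [0, 0, 0, 0, 0],
])

```text
time_s: 36.25
ee_pos: [0.5189, -0.2323, 0.1879]
tcp_rot: [[-0.97, 0.242, 0.008], [0.242, 0.97, -0.002], [-0.008, -0.0, -1.0]]
ft_force: [-0.2, 0.8, 0.0]
width: 0.124
```

```bash
python3 - <<'E'
from h import *
go((.42,-.02,.19,166),(.42,.10,.19,166),(.4617,.1768,.19,166))
E
```

```text
t 36.25 tcp [ 0.5189 -0.2323  0.1879] phi 165.98 tilt [ 0.0081 -0.0023] F [-0.1816  0.8114  0.0188] w 0.124 j [ -7.8  17.9 -11.    0.1 -60.6  -6.3]
go [147.3 182.   -3.4] spin -0.02 | n 6 per row [24.6 30.3 -0.6] -0.0
go [ 29.  116.4  -0.3] spin 0 | n 3 per row [ 9.7 38.8 -0.1] 0.0
go [-21.9  84.6   0.2] spin 0 | n 2 per row [-10.9  42.3   0.1] 0.0
```

move_arm([
  [20, 24, 0, 0, 0],
  [25, 31, 0, 0, 0],
  [25, 31, 0, 0, 0],
  [25, 31, 0, 0, 0],
  [25, 31, 0, 0, 0],
  [24, 31, 0, 0, 0],
  [10, 39, 0, 0, 0],
  [10, 39, 0, 0, 0],
  [10, 39, 0, 0, 0],
  [-7, 28, 0, 0, 0],
  [-7, 28, 0, 0, 0],
  [-7, 28, 0, 0, 0],
  [0, 0, 0, 6, 0],
  [0, 0, 0, 6, 0],
  [0, 0, 0, 5.3, 0],
  [0, 0, 0, 0, 0],
  [0, 0, 0, 0, 0],
  [0, 0, 0, 0, 0],
  [0, 0, 0, 0, 0],
])

```text
time_s: 38.15
ee_pos: [0.4605, 0.1741, 0.1835]
tcp_rot: [[-0.854, 0.52, -0.0], [0.52, 0.854, -0.0], [0.0, -0.0, -1.0]]
ft_force: [0.8, -1.1, -0.8]
width: 0.13
```

```bash
cat >> h.py <<'E'
def inhand():
    p,R,phi=pose(); c=cams.camera('wrist'); X,u,v=cloud(c,p,R); T=(X-p)@R
    for nm,lo,hi in(('handle',-.078,-.045),('collar',-.045,-.029),('shaft',-.027,-.02)):
        s=(abs(T[:,0])<.02)&(T[:,1]>lo)&(T[:,1]<hi)&(T[:,2]<.0)&(T[:,2]>-.04); q=T[s]
        if len(q): print(nm,'x',np.percentile(q[:,0],[2,98]).mean()*1e3,'w',np.ptp(np.percentile(q[:,0],[2,98]))*1e3,'topz',np.percentile(q[:,2],10)*1e3,'y',np.percentile(q[:,1],[1,99])*1e3)
        if nm=='collar' and len(q): k=q[q[:,2]<-.026]; print('  collar y',k[:,1].min()*1e3,k[:,1].max()*1e3)
    return p,R,phi
E
python3 - <<'E'
from h import *
inhand()
go((.4617,.1768,.15,148.7))
E
```

```text
t 38.15 tcp [0.4605 0.1741 0.1835] phi 148.69 tilt [-0.0001 -0.0001] F [ 0.7715 -1.1429 -0.809 ] w 0.13 j [ 39.6  11.1 -21.1  -0.  -57.8 -71. ]
handle x -0.047299202190184075 w 12.505114675466462 topz -22.2528303203728 y [-77.7638 -45.3272]
collar x -0.4144000921299769 w 22.52659689294028 topz -27.89138552051733 y [-44.6985 -29.7399]
  collar y -37.71428691287943 -31.44133645323976
shaft x 0.02671689460192377 w 11.176435314284854 topz -21.600536315884867 y [-26.9615 -20.0663]
t 38.2 tcp [0.4605 0.1741 0.1835] phi 148.68 tilt [-0.0001  0.    ] F [-0.9271 -0.1787 -0.1099] w 0.129 j [ 39.6  11.1 -21.1  -0.  -57.8 -71. ]
go [ 0.4  2.9 33.5] spin -0.02 | n 1 per row [ 0.4  2.9 33.5] -0.02
```

move_arm([
  [0.4, 3, 30, 0, 0],
  [0, 0, 30, 0, 0],
  [0, 0, 30, 0, 0],
  [0, 0, 30, 0, 0],
  [0, 0, 19, 0, 0],
  [0, 0, 0, 0, 0],
  [0, 0, 0, 0, 0],
  [0, 0, 0, 0, 0],
  [0, 0, 0, 0, 0],
  [0, 0, 0, 0, 0],
  [0, 0, 0, 0, 0],
])

```text
time_s: 39.3
ee_pos: [0.4621, 0.1772, 0.0452]
tcp_rot: [[-0.854, 0.52, 0.001], [0.52, 0.854, 0.001], [-0.0, 0.001, -1.0]]
ft_force: [0.2, 0.6, -1.0]
width: 0.126
```

move_arm([
  [0, 5, 0.8, 0, 0],
  [0, 5, 0, 0, 0],
  [0, 5, 0, 0, 0],
  [0, 4, 0, 0, 0],
  [0, 4, 0, 0, 0],
  [0, 3, 0, 0, 0],
  [0, 3, 0, 0, 0],
  [0, 3, 0, 0, 0],
  [0, 2, 0, 0, 0],
  [0, 0, 0, 0, 0],
  [0, 0, 0, 0, 0],
])

```text
time_s: 40.4
ee_pos: [0.4794, 0.2059, 0.0437]
tcp_rot: [[-0.854, 0.52, -0.0], [0.52, 0.854, -0.0], [0.0, -0.0, -1.0]]
ft_force: [-0.1, 0.4, -0.5]
width: 0.125
```

move_arm([
  [0, 4, 0, 0, 0],
  [0, 4, 0, 0, 0],
  [0, 4, 0, 0, 0],
  [0, 4, 0, 0, 0],
  [0, 4, 0, 0, 0],
  [0, 4, 0, 0, 0],
  [0, 4, 0, 0, 0],
  [0, 4, 0, 0, 0],
  [0, 4, 0, 0, 0],
  [0, 2, 0, 0, 0],
  [0, 0, 0, 0, 0],
  [0, 0, 0, 0, 0],
])

```text
time_s: 41.6
ee_pos: [0.4992, 0.2383, 0.0437]
tcp_rot: [[-0.854, 0.52, -0.0], [0.52, 0.854, -0.0], [0.0, -0.0, -1.0]]
ft_force: [0.5, 0.5, -1.5]
width: 0.127
```

```bash
python3 - <<'E'
from h import *
p,R,phi=inhand(); print(blk(p[None])*1e3)
E
```

```text
t 41.6 tcp [0.4992 0.2383 0.0437] phi 148.65 tilt [-0.0003 -0.0002] F [ 0.4689  0.4664 -1.5156] w 0.127 j [ 42.3  26.4 -22.3  -0.  -41.4 -73.7]
handle x -0.056449109181011536 w 12.49738389156503 topz -22.238071325104944 y [-77.7637 -45.3531]
collar x -0.3885515285583993 w 22.554705492019185 topz -27.802424226018868 y [-44.7458 -29.5685]
  collar y -37.62209411924618 -31.21097698818782
shaft x 0.030026438403248437 w 11.215430637292364 topz -21.50940133113819 y [-26.9026 -20.0715]
[[-30.9539  -0.0425]]
```

move_arm([
  [0, 0, 0, 0, 34],
  [0, 0, 0, 0, 34],
  [0, 0, 0, 0, 34],
  [0, 0, -25, 0, 34],
  [0, 0, -25, 0, 34],
  [0, 0, -15, 0, 34],
  [0, -33, 0, 0, 34],
  [0, -33, 0, 0, 34],
  [0, 0, 0, 0, 34],
  [0, 0, 0, 0, 34],
  [0, 0, 20, 0, 34],
  [0, 0, 20, 0, 34],
  [0, 0, 15, 0, 34],
  [0, 0, 10, 0, 34],
  [0, 0, 0, 0, 34],
  [0, 0, 0, 0, 34],
])

```text
time_s: 43.25
ee_pos: [0.4656, 0.1827, 0.044]
tcp_rot: [[-0.854, 0.52, 0.001], [0.52, 0.854, 0.0], [-0.0, 0.0, -1.0]]
ft_force: [-0.5, 0.2, 0.7]
width: 0.338
```

move_arm([
  [0, 0, 0, 0, 0],
  [0, 0, 0, 0, 0],
  [0, 0, 0, 0, 0],
  [0, 0, 0, 0, 0],
  [0, 0, 0, 0, 0],
  [0, 0, -1.5, 0, 0],
  [0, 0, -1.5, 0, 0],
  [0, 0, -1.5, 0, 0],
  [0, 0, 0, 0, 0],
  [0, 0, 0, 0, 0],
])

```text
time_s: 44.25
ee_pos: [0.4646, 0.1818, 0.0481]
tcp_rot: [[-0.854, 0.52, -0.001], [0.52, 0.854, -0.001], [0.0, -0.001, -1.0]]
ft_force: [0.6, -0.7, -1.4]
width: 0.139
```

```bash
python3 - <<'E'
from h import *
p,R,phi=pose(); print('blk',blk(p[None])*1e3); prof(0,cams.camera('wrist'),p,R)
E
```

```text
t 44.25 tcp [0.4646 0.1818 0.0481] phi 148.64 tilt [-0.0007 -0.0005] F [ 0.5687 -0.7216 -1.4394] w 0.139 j [ 40.   21.9 -29.7  -0.  -38.5 -71.4]
blk [[-97.1989   0.0999]]
x,topz,y [(-118, np.float64(58.2), np.float64(0.0)), (-112, np.float64(59.6), np.float64(0.2)), (-106, np.float64(60.3), np.float64(-0.1)), (-100, np.float64(60.5), np.float64(0.2)), (-94, np.float64(60.7), np.float64(0.1)), (-76, np.float64(62.0), np.float64(0.2)), (-70, np.float64(67.8), np.float64(0.2)), (-64, np.float64(67.9), np.float64(0.4)), (-58, np.float64(62.1), np.float64(-0.1))]
```

move_arm([
  [0, 0, -1.5, 0, 0],
  [0, 0, -1.5, 0, 0],
  [0, 0, -1.5, 0, 0],
  [0, 0, -0.7, 0, 0],
  [0, 0, 0, 0, 0],
  [0, 0, 0, 0, 0],
])

```text
time_s: 44.9
ee_pos: [0.4649, 0.182, 0.0534]
tcp_rot: [[-0.854, 0.52, -0.0], [0.52, 0.854, -0.0], [0.0, -0.0, -1.0]]
ft_force: [-0.8, 0.4, -1.7]
width: 0.137
```

```bash
python3 - <<'E'
from h import *
p,R,phi=pose(); print('blk',blk(p[None])*1e3); prof(0,cams.camera('wrist'),p,R)
E
```

```text
t 44.9 tcp [0.4649 0.182  0.0534] phi 148.65 tilt [-0.0001 -0.0001] F [-0.7989  0.371  -1.7314] w 0.137 j [ 40.   21.4 -29.3  -0.  -39.3 -71.4]
blk [[-96.8598  -0.0132]]
x,topz,y [(-118, np.float64(64.3), np.float64(-0.2)), (-112, np.float64(65.4), np.float64(0.1)), (-106, np.float64(65.8), np.float64(0.1)), (-100, np.float64(65.9), np.float64(0.0)), (-94, np.float64(65.9), np.float64(0.0)), (-76, np.float64(66.4), np.float64(-0.4)), (-70, np.float64(71.7), np.float64(0.2)), (-64, np.float64(72.0), np.float64(-0.2)), (-58, np.float64(66.0), np.float64(-0.1)), (-52, np.float64(64.7), np.float64(-0.7))]
```

move_arm([
  [0, 4, 0, 0, 0],
  [0, 4, 0, 0, 0],
  [0, 4, 0, 0, 0],
  [0, 4, 0, 0, 0],
  [0, 4, 0, 0, 0],
  [0, 4, 0, 0, 0],
  [0, 4, 0, 0, 0],
  [0, 0, 0, 0, 0],
])

```text
time_s: 45.75
ee_pos: [0.4801, 0.2067, 0.0535]
tcp_rot: [[-0.854, 0.52, 0.001], [0.52, 0.854, 0.001], [-0.0, 0.001, -1.0]]
ft_force: [-0.0, 0.7, -2.2]
width: 0.139
```

move_arm([
  [0, 4, 0, 0, 0],
  [0, 4, 0, 0, 0],
  [0, 4, 0, 0, 0],
  [0, 4, 0, 0, 0],
  [0, 4, 0, 0, 0],
  [0, 4, 0, 0, 0],
  [0, 3, 0, 0, 0],
  [0, 2, 0, 0, 0],
  [0, 0, 0, 0, 0],
  [0, 0, 0, 0, 0],
])

```text
time_s: 46.75
ee_pos: [0.4949, 0.2311, 0.0536]
tcp_rot: [[-0.854, 0.52, 0.001], [0.52, 0.854, 0.001], [-0.0, 0.001, -1.0]]
ft_force: [-0.5, 0.2, -1.7]
width: 0.138
```

move_arm([
  [0, 2, 0, 0, 0],
  [0, 2, 0, 0, 0],
  [0, 2, 0, 0, 0],
  [0, 2, 0, 0, 0],
  [0, 1, 0, 0, 0],
  [0, 1, 0, 0, 0],
  [0, 0, 0, 0, 0],
  [0, 0, 0, 0, 0],
])

```text
time_s: 47.55
ee_pos: [0.4981, 0.2371, 0.0529]
tcp_rot: [[-0.854, 0.521, -0.004], [0.521, 0.854, -0.004], [0.002, -0.006, -1.0]]
ft_force: [-2.6, -5.6, -0.5]
width: 0.136
```

```bash
python3 - <<'E'
from h import *
p,R,phi=pose(); print('blk',blk(p[None])*1e3); prof(0,cams.camera('wrist'),p,R)
E
```

```text
t 47.55 tcp [0.4981 0.2371 0.0529] phi 148.6 tilt [-0.0043 -0.0041] F [-2.5931 -5.5532 -0.463 ] w 0.136 j [ 42.3  25.6 -21.8   0.  -42.9 -73.7]
blk [[-32.5868   0.1822]]
x,topz,y [(-52, np.float64(64.5), np.float64(0.2)), (-46, np.float64(64.9), np.float64(-0.3)), (-40, np.float64(65.2), np.float64(-0.0)), (-34, np.float64(65.4), np.float64(0.2)), (-28, np.float64(65.5), np.float64(0.1)), (-10, np.float64(84.7), np.float64(-0.1)), (-4, np.float64(71.3), np.float64(0.1))]
```

move_arm([
  [0, 2, 0, 0, 0],
  [0, 2, 0, 0, 0],
  [0, 1, 0, 0, 0],
  [0, 0, 0, 0, 0],
  [0, 0, 0, 0, 0],
])

```text
time_s: 48.1
ee_pos: [0.4977, 0.2373, 0.0519]
tcp_rot: [[-0.853, 0.522, -0.012], [0.522, 0.853, -0.012], [0.004, -0.016, -1.0]]
ft_force: [-5.2, -13.4, 4.1]
width: 0.137
```

move_arm([
  [0, -4, 0, 0, 0],
  [0, 0, 0, 0, 25],
  [0, 0, 0, 0, 25],
  [0, 0, 0, 0, 25],
  [0, -2, -25, 0, 25],
  [0, 0, -30, 0, 30],
  [0, 0, -35, 0, 30],
  [0, 0, -35, 0, 30],
  [0, 0, 0, 0, 30],
])

```text
time_s: 49.0
ee_pos: [0.5028, 0.2412, 0.1848]
tcp_rot: [[-0.855, 0.519, 0.012], [0.519, 0.855, 0.008], [-0.006, 0.013, -1.0]]
ft_force: [0.4, 0.1, -0.4]
width: 0.302
```

```bash
python3 - <<'E'
from h import *
go((.42,.12,.22,148.7),(.42,0,.22,148.7),(.5639,-.2138,.24,148.7))
spots(['pin1_mid','pin1_seat'],'top')
E
```

```text
t 49.0 tcp [0.5028 0.2412 0.1848] phi 148.74 tilt [0.0116 0.008 ] F [ 0.3917  0.1315 -0.4102] w 0.302 j [ 42.3  16.9 -13.    0.1 -59.3 -73.7]
go [   7.7 -146.1  -37.2] spin 0.04 | n 4 per row [  1.9 -36.5  -9.3] 0.01
go [ -62.3 -102.5   -1. ] spin -0.0 | n 3 per row [-20.8 -34.2  -0.3] -0.0
go [-234.1 -107.7  -20. ] spin -0.0 | n 6 per row [-39.  -17.9  -3.3] -0.0
pin1_mid [([0.5693, -0.2252, 0.0457], 0.7)]
pin1_seat [([0.5535, -0.2756, 0.0472], 0.75)]
```

move_arm([
  [2, -36, -9, 0, 30],
  [2, -37, -9, 0, 30],
  [2, -36, -9, 0, 30],
  [2, -36, -9, 0, 30],
  [-21, -34, 0, 0, 30],
  [-21, -34, 0, 0, 30],
  [-20, -34, 0, 0, 30],
  [-39, -18, -4, 0, 30],
  [-39, -18, -4, 0, 30],
  [-39, -18, -4, 0, 30],
  [-39, -18, -4, 0, 30],
  [-39, -18, -4, 0, 30],
  [-39, -18, -4, 0, 30],
  [0, 0, 0, -8.5, 30],
  [0, 0, 0, -8.5, 30],
  [0, 0, 0, -0.3, 30],
  [0, 0, 0, 0, 30],
  [0, 0, 0, 0, 30],
  [0, 0, 0, 0, 30],
])

```text
time_s: 51.05
ee_pos: [0.5605, -0.2142, 0.2384]
tcp_rot: [[-0.97, 0.243, -0.0], [0.243, 0.97, 0.0], [0.0, -0.0, -1.0]]
ft_force: [0.5, -0.0, -0.4]
width: 0.299
```

```bash
python3 - <<'E'
from h import *
rackpins()
go((.5639,-.2438,.11,166),(.5639,-.2438,.028,166))
E
```

```text
t 51.05 tcp [ 0.5605 -0.2142  0.2384] phi 165.91 tilt [-0.0001  0.    ] F [ 0.5432 -0.0394 -0.4048] w 0.299 j [ -5.5  19.   -1.8   0.  -69.2  -8.6]
(0.5683, -0.2263) 621 n off mm 1.1864216128326743 tilt deg -0.15959742135144353 topz 0.05090290640484041 tip t 56.601974688909856
(0.5207, -0.2139) empty 0
(0.4722, -0.201) empty 0
t 51.1 tcp [ 0.5605 -0.2143  0.2385] phi 165.92 tilt [ 0.0001 -0.    ] F [-0.6023 -0.4922  0.1183] w 0.301 j [ -5.5  19.   -1.8   0.  -69.2  -8.6]
go [-10.5 -27.8 128.5] spin -0.08 | n 3 per row [-3.5 -9.3 42.8] -0.03
go [ 0. -0. 82.] spin 0 | n 2 per row [ 0. -0. 41.] 0.0
```

move_arm([
  [-3, -9, 32, 0, 30],
  [-3, -9, 32, 0, 30],
  [-4, -10, 32, 0, 30],
  [0, 0, 33, 0, 30],
  [0, 0, 20, 0, 30],
  [0, 0, 20, 0, 30],
  [0, 0, 20, 0, 30],
  [0, 0, 15, 0, 30],
  [0, 0, 6.5, 0, 30],
  [0, 0, 0, 0, 30],
  [0, 0, 0, 0, 30],
  [0, 0, 0, 0, 0],
  [0, 0, 0, 0, 0],
  [0, 0, 0, 0, 0],
  [0, 0, 0, 0, 0],
  [0, 0, 0, 0, 0],
])

```text
time_s: 52.7
ee_pos: [0.5637, -0.2442, 0.0286]
tcp_rot: [[-0.97, 0.243, 0.001], [0.243, 0.97, -0.0], [-0.001, -0.0, -1.0]]
ft_force: [-0.7, 0.8, 3.7]
width: 0.129
```

move_arm([
  [0, 0, -10, 0, 0],
  [0, 0, -20, 0, 0],
  [0, 0, -25, 0, 0],
  [0, 0, -25, 0, 0],
  [0, 0, -25, 0, 0],
  [0, 0, -25, 0, 0],
  [0, 0, -25, 0, 0],
  [0, 0, 0, 0, 0],
])

```text
time_s: 53.5
ee_pos: [0.5655, -0.2449, 0.1874]
tcp_rot: [[-0.97, 0.242, 0.008], [0.242, 0.97, -0.002], [-0.008, -0.0, -1.0]]
ft_force: [0.4, -0.2, -1.1]
width: 0.127
```

```bash
python3 - <<'E'
from h import *
inhand()
b=O-.103*np.array([np.cos(YA),np.sin(YA)])-.06*np.array([-np.sin(YA),np.cos(YA)]); print(b)
go((.44,-.02,.19,166),(.44,.06,.19,166),(*b,.19,166))
E
```

```text
t 53.5 tcp [ 0.5655 -0.2449  0.1874] phi 165.98 tilt [ 0.008  -0.0024] F [ 0.4461 -0.2437 -1.0526] w 0.127 j [ -8.3  22.4  -4.2   0.1 -62.9  -5.7]
handle x -0.22966617821509275 w 12.459194085446175 topz -22.87305178812405 y [-77.7816 -45.4459]
collar x -0.493759134627951 w 22.416654206163123 topz -28.351786017380206 y [-44.8394 -29.2648]
  collar y -40.94580987277837 -34.618334587407894
shaft x -0.08864961139114572 w 11.14731237641157 topz -22.120805004396352 y [-26.8992 -20.0825]
[0.513  0.1456]
t 53.55 tcp [ 0.5642 -0.2443  0.1849] phi 165.94 tilt [ 0.004  -0.0005] F [ 0.3017 -0.1929 -1.6643] w 0.126 j [ -8.3  22.5  -4.4  -0.  -62.8  -5.7]
go [174.9 187.4  -5.7] spin -0.06 | n 6 per row [29.2 31.2 -1. ] -0.01
go [19.4 77.6 -0. ] spin 0 | n 2 per row [ 9.7 38.8 -0. ] 0.0
go [-50.1 100.7   0.3] spin 0 | n 3 per row [-16.7  33.6   0.1] 0.0
```

move_arm([
  [20, 22, 0, 0, 0],
  [26, 28, 0, 0, 0],
  [26, 28, 0, 0, 0],
  [26, 28, 0, 0, 0],
  [26, 28, 0, 0, 0],
  [26, 28, 0, 0, 0],
  [25, 26, 0, 0, 0],
  [10, 39, 0, 0, 0],
  [9, 39, 0, 0, 0],
  [-17, 33, 0, 0, 0],
  [-17, 34, 0, 0, 0],
  [-16, 34, 0, 0, 0],
  [0, 0, 0, 6, 0],
  [0, 0, 0, 6, 0],
  [0, 0, 0, 5.3, 0],
  [0, 0, 0, 0, 0],
  [0, 0, 0, 0, 0],
  [0, 0, 0, 0, 0],
  [0, 0, 0, 0, 0],
])

```text
time_s: 55.45
ee_pos: [0.5127, 0.1467, 0.1827]
tcp_rot: [[-0.854, 0.52, -0.0], [0.52, 0.854, -0.0], [0.0, -0.0, -1.0]]
ft_force: [-0.0, -0.5, -1.6]
width: 0.126
```

```bash
python3 - <<'E'
from h import *
inhand()
go((.513,.1456,.0437,148.7))
E
```

```text
t 55.45 tcp [0.5127 0.1467 0.1827] phi 148.68 tilt [-0.0004 -0.0001] F [-0.0379 -0.4569 -1.5806] w 0.126 j [ 33.4  15.1 -15.8  -0.  -59.1 -64.7]
handle x -0.04601304596510555 w 12.478869628181732 topz -22.896574839714333 y [-77.7528 -45.2698]
collar x -0.31216088476582976 w 22.39182285136918 topz -28.425066108838852 y [-44.6798 -29.2409]
  collar y -41.15281320393877 -34.78577165697475
shaft x 0.03790823586603689 w 11.149128626208908 topz -22.083726294523444 y [-26.9271 -20.0441]
t 55.5 tcp [0.5127 0.1467 0.1829] phi 148.68 tilt [-0.0002 -0.    ] F [ 0.3387  0.2154 -1.2154] w 0.124 j [ 33.4  15.1 -15.8  -0.  -59.1 -64.7]
go [ -0.8  -0.8 139.2] spin -0.02 | n 4 per row [-0.2 -0.2 34.8] -0.01
```

move_arm([
  [-0.8, 0, 30, 0, 0],
  [0, 0, 30, 0, 0],
  [0, 0, 30, 0, 0],
  [0, 0, 30, 0, 0],
  [0, 0, 19, 0, 0],
  [0, 0, 0, 0, 0],
  [0, 0, 0, 0, 0],
  [0, 0, 0, 0, 0],
  [0, 0, 0, 0, 0],
  [0, 0, 0, 0, 0],
  [0, 0, 0, 0, 0],
])

```text
time_s: 56.6
ee_pos: [0.5138, 0.1466, 0.0446]
tcp_rot: [[-0.854, 0.52, 0.001], [0.52, 0.854, 0.001], [-0.001, 0.001, -1.0]]
ft_force: [-0.6, 0.4, -1.5]
width: 0.124
```

move_arm([
  [0, 4, 0, 0, 0],
  [0, 4, 0, 0, 0],
  [0, 4, 0, 0, 0],
  [0, 4, 0, 0, 0],
  [0, 3, 0, 0, 0],
  [0, 3, 0, 0, 0],
  [0, 3, 0, 0, 0],
  [0, 3, 0, 0, 0],
  [0, 2, 0, 0, 0],
  [0, 0, 0, 0, 0],
  [0, 0, 0, 0, 0],
])

```text
time_s: 57.7
ee_pos: [0.5291, 0.172, 0.0439]
tcp_rot: [[-0.854, 0.52, -0.0], [0.52, 0.854, -0.0], [0.0, -0.0, -1.0]]
ft_force: [0.3, -0.1, -1.3]
width: 0.127
```

move_arm([
  [0, 2, 0, 0, 0],
  [0, 2, 0, 0, 0],
  [0, 3, 0, 0, 0],
  [0, 3, 0, 0, 0],
  [0, 3, 0, 0, 0],
  [0, 0, 0, 0, 0],
])

```text
time_s: 58.3
ee_pos: [0.5363, 0.1836, 0.044]
tcp_rot: [[-0.854, 0.52, 0.0], [0.52, 0.854, 0.0], [-0.0, 0.0, -1.0]]
ft_force: [-0.2, -0.4, -1.2]
width: 0.132
```

move_arm([
  [0, 4, 0, 0, 0],
  [0, 4, 0, 0, 0],
  [0, 4, 0, 0, 0],
  [0, 4, 0, 0, 0],
  [0, 4, 0, 0, 0],
  [0, 4, 0, 0, 0],
  [0, 4, 0, 0, 0],
  [0, 0, 0, 0, 0],
  [0, 0, 0, 0, 0],
])

```text
time_s: 59.2
ee_pos: [0.5504, 0.2071, 0.0439]
tcp_rot: [[-0.854, 0.52, -0.0], [0.52, 0.854, -0.0], [0.0, -0.0, -1.0]]
ft_force: [-0.2, 0.4, -0.8]
width: 0.125
```

```bash
python3 - <<'E'
from h import *
p,R,phi=inhand(); print(blk(p[None])*1e3)
E
```

```text
t 59.2 tcp [0.5504 0.2071 0.0439] phi 148.65 tilt [-0.0002 -0.0001] F [-0.1937  0.4428 -0.8104] w 0.125 j [ 36.4  29.  -17.2  -0.  -43.8 -67.7]
handle x -0.026031148510743778 w 12.50938569369069 topz -22.889090729739586 y [-77.754  -45.2961]
collar x -0.3325131908956487 w 22.42661649792496 topz -28.431752780921496 y [-44.7172 -29.2961]
  collar y -41.18666225605318 -34.74336884253389
shaft x 0.030058200038323487 w 11.179629762242147 topz -22.04489045477091 y [-26.9331 -20.0577]
[[-31.0394 -60.0656]]
```

move_arm([
  [0, 4, 0, 0, 0],
  [0, 0, 0, 0, 0],
  [0, 0, 0, 0, 34],
  [0, 0, 0, 0, 34],
  [0, 0, 0, 0, 34],
  [0, 0, -25, 0, 34],
  [0, 0, -25, 0, 34],
  [0, 0, -15, 0, 34],
  [0, -35, 0, 0, 34],
  [0, -34, 0, 0, 34],
  [0, 0, 0, 0, 34],
  [0, 0, 0, 0, 34],
  [0, 0, 20, 0, 34],
  [0, 0, 20, 0, 34],
  [0, 0, 15, 0, 34],
  [0, 0, 10, 0, 34],
  [0, 0, 0, 0, 34],
  [0, 0, 0, 0, 34],
])

```text
time_s: 61.05
ee_pos: [0.5173, 0.1521, 0.0442]
tcp_rot: [[-0.854, 0.52, 0.001], [0.52, 0.854, 0.0], [-0.001, 0.001, -1.0]]
ft_force: [-0.6, -0.0, 0.0]
width: 0.341
```

move_arm([
  [0, 0, 0, 0, 0],
  [0, 0, 0, 0, 0],
  [0, 0, 0, 0, 0],
  [0, 0, 0, 0, 0],
  [0, 0, 0, 0, 0],
  [0, 0, -1.5, 0, 0],
  [0, 0, -1.5, 0, 0],
  [0, 0, -1.5, 0, 0],
  [0, 0, -1, 0, 0],
  [0, 0, 0, 0, 0],
  [0, 0, 0, 0, 0],
])

```text
time_s: 62.15
ee_pos: [0.5163, 0.1513, 0.0492]
tcp_rot: [[-0.854, 0.52, -0.001], [0.52, 0.854, -0.0], [0.0, -0.001, -1.0]]
ft_force: [-0.5, -0.9, -1.5]
width: 0.133
```

```bash
python3 - <<'E'
from h import *
p,R,phi=pose(); print('blk',blk(p[None])*1e3); prof(-.06,cams.camera('wrist'),p,R)
E
```

```text
t 62.15 tcp [0.5163 0.1513 0.0492] phi 148.64 tilt [-0.0008 -0.0004] F [-0.4811 -0.9128 -1.5167] w 0.133 j [ 33.6  24.8 -24.1  -0.  -41.2 -65. ]
blk [[-96.3823 -59.8904]]
x,topz,y [(-118, np.float64(58.4), np.float64(-61.2)), (-112, np.float64(60.1), np.float64(-59.8)), (-106, np.float64(60.7), np.float64(-60.1)), (-100, np.float64(61.2), np.float64(-59.9)), (-94, np.float64(61.4), np.float64(-59.9)), (-88, np.float64(60.5), np.float64(-60.0)), (-76, np.float64(62.2), np.float64(-59.1)), (-70, np.float64(68.0), np.float64(-59.8)), (-64, np.float64(68.6), np.float64(-59.8)), (-58, np.float64(62.5), np.float64(-60.1)), (-52, np.float64(61.2), np.float64(-59.2))]
```

move_arm([
  [0, 0, -1.5, 0, 0],
  [0, 0, -1.5, 0, 0],
  [0, 0, -1.5, 0, 0],
  [0, 0, -0.3, 0, 0],
  [0, 0, 0, 0, 0],
  [0, 4, 0, 0, 0],
  [0, 4, 0, 0, 0],
  [0, 4, 0, 0, 0],
  [0, 0, 0, 0, 0],
])

```text
time_s: 63.1
ee_pos: [0.5236, 0.1626, 0.0543]
tcp_rot: [[-0.854, 0.52, 0.001], [0.52, 0.854, 0.0], [-0.001, 0.001, -1.0]]
ft_force: [0.5, 0.2, -2.4]
width: 0.141
```

```bash
python3 - <<'E'
from h import *
p,R,phi=pose(); print('blk',blk(p[None])*1e3); prof(-.06,cams.camera('wrist'),p,R)
E
```

```text
t 63.1 tcp [0.5236 0.1626 0.0543] phi 148.68 tilt [0.0009 0.0005] F [ 0.4609  0.1894 -2.428 ] w 0.141 j [ 34.2  25.1 -22.5   0.  -42.4 -65.5]
blk [[-83.0265 -60.2554]]
x,topz,y [(-100, np.float64(65.6), np.float64(-60.2)), (-94, np.float64(66.1), np.float64(-60.0)), (-88, np.float64(66.2), np.float64(-60.2)), (-82, np.float64(66.4), np.float64(-60.2)), (-76, np.float64(66.4), np.float64(-60.3)), (-58, np.float64(71.2), np.float64(-60.2)), (-52, np.float64(72.3), np.float64(-60.1)), (-46, np.float64(66.2), np.float64(-60.6)), (-40, np.float64(66.1), np.float64(-60.2))]
```

move_arm([
  [0, 4, 0, 0, 0],
  [0, 4, 0, 0, 0],
  [0, 4, 0, 0, 0],
  [0, 4, 0, 0, 0],
  [0, 4, 0, 0, 0],
  [0, 4, 0, 0, 0],
  [0, 0, 0, 0, 0],
])

```text
time_s: 63.85
ee_pos: [0.5359, 0.1829, 0.0543]
tcp_rot: [[-0.854, 0.52, 0.001], [0.52, 0.854, 0.0], [-0.0, 0.001, -1.0]]
ft_force: [0.0, 0.7, -1.6]
width: 0.141
```

move_arm([
  [0, 4, 0, 0, 0],
  [0, 4, 0, 0, 0],
  [0, 4, 0, 0, 0],
  [0, 4, 0, 0, 0],
  [0, 3, 0, 0, 0],
  [0, 2, 0, 0, 0],
  [0, 0, 0, 0, 0],
  [0, 0, 0, 0, 0],
])

```text
time_s: 64.65
ee_pos: [0.5465, 0.2004, 0.0543]
tcp_rot: [[-0.854, 0.52, 0.001], [0.52, 0.854, 0.0], [-0.0, 0.001, -1.0]]
ft_force: [-0.2, 0.7, -1.8]
width: 0.138
```

move_arm([
  [0, 2, 0, 0, 0],
  [0, 2, 0, 0, 0],
  [0, 2, 0, 0, 0],
  [0, 1, 0, 0, 0],
  [0, 1, 0, 0, 0],
  [0, 0, 0, 0, 0],
  [0, 0, 0, 0, 0],
])

```text
time_s: 65.35
ee_pos: [0.55, 0.2064, 0.0541]
tcp_rot: [[-0.854, 0.52, -0.001], [0.52, 0.854, -0.001], [0.001, -0.002, -1.0]]
ft_force: [-2.3, -1.2, -1.1]
width: 0.137
```

```bash
python3 - <<'E'
from h import *
p,R,phi=pose(); print('blk',blk(p[None])*1e3); prof(-.06,cams.camera('wrist'),p,R)
E
```

```text
t 65.35 tcp [0.55   0.2064 0.0541] phi 148.64 tilt [-0.0013 -0.001 ] F [-2.281  -1.2375 -1.0616] w 0.137 j [ 36.4  28.2 -16.7   0.  -45.2 -67.7]
blk [[-31.8389 -60.0327]]
x,topz,y [(-52, np.float64(64.8), np.float64(-60.0)), (-46, np.float64(65.5), np.float64(-60.0)), (-40, np.float64(65.9), np.float64(-60.1)), (-34, np.float64(66.3), np.float64(-60.0)), (-28, np.float64(66.0), np.float64(-60.0)), (-10, np.float64(66.3), np.float64(-59.6)), (-4, np.float64(72.0), np.float64(-60.0))]
```

move_arm([
  [0, 2, 0, 0, 0],
  [0, 2, 0, 0, 0],
  [0, 2, 0, 0, 0],
  [0, 0, 0, 0, 0],
  [0, 0, 0, 0, 0],
])

```text
time_s: 65.9
ee_pos: [0.5495, 0.2068, 0.0531]
tcp_rot: [[-0.853, 0.522, -0.011], [0.522, 0.853, -0.009], [0.004, -0.014, -1.0]]
ft_force: [-4.8, -12.9, 2.7]
width: 0.136
```

move_arm([
  [0, -4, 0, 0, 0],
  [0, 0, 0, 0, 25],
  [0, 0, 0, 0, 25],
  [0, 0, 0, 0, 25],
  [0, -2, -25, 0, 25],
  [0, 0, -30, 0, 30],
  [0, 0, -35, 0, 30],
  [0, 0, -35, 0, 30],
  [0, 0, 0, 0, 30],
  [0, 0, 0, 0, 30],
  [0, 0, 0, 0, 30],
])

```text
time_s: 67.0
ee_pos: [0.5501, 0.2072, 0.1784]
tcp_rot: [[-0.854, 0.52, -0.001], [0.52, 0.854, -0.0], [0.001, -0.001, -1.0]]
ft_force: [-0.1, 0.4, -0.6]
width: 0.299
```

```bash
python3 - <<'E'
from h import *
p,R,phi=pose(); 
for c in('top','scene'): spots(['bar_grip','catch_grip'],c,1)
go((.59,.333,.2,148.7),(.59,.333,.112,148.7))
E
```

```text
t 67.0 tcp [0.5501 0.2072 0.1784] phi 148.65 tilt [-0.0011 -0.0001] F [-0.1234  0.4441 -0.5515] w 0.299 j [ 36.4  20.5  -8.6  -0.  -61.  -67.7]
bar_grip [([0.5144, 0.2641, 0.0606], 0.66)]
catch_grip [([0.5167, 0.2643, 0.0616], 0.38)]
bar_grip []
catch_grip [([0.49, 0.3408, 0.0593], 0.45)]
t 67.3 tcp [0.5503 0.2069 0.1785] phi 148.65 tilt [-0.0011 -0.0008] F [ 0.5499 -0.298   0.3665] w 0.302 j [ 36.4  20.5  -8.6   0.  -61.  -67.7]
go [ 31.7 128.3 -21.7] spin -0.05 | n 3 per row [10.6 42.8 -7.2] -0.02
go [-0.   0.1 88. ] spin -0.0 | n 2 per row [-0.   0.1 44. ] -0.0
```

move_arm([
  [11, 42, -7, 0, 60],
  [11, 42, -7, 0, 60],
  [11, 42, -7, 0, 60],
  [0, 0, 0, 0, 60],
  [0, 0, 30, 0, 60],
  [0, 0, 30, 0, 60],
  [0, 0, 28, 0, 60],
  [0, 0, 0, 0, 60],
  [0, 0, 0, 0, 60],
  [0, 0, 0, 0, 0],
  [0, 0, 0, 0, 0],
  [0, 0, 0, 0, 0],
  [0, 0, 0, 0, 0],
  [0, 0, 0, 0, 0],
  [0, 0, 0, 0, 0],
])

```text
time_s: 68.8
ee_pos: [0.59, 0.3307, 0.1129]
tcp_rot: [[-0.854, 0.519, 0.004], [0.519, 0.854, -0.001], [-0.004, 0.001, -1.0]]
ft_force: [3.3, -1.8, 0.5]
width: 0.158
```

move_arm([
  [-3, 0, 0, 0, 0],
  [-3, 0, 0, 0, 0],
  [-3, 0, 0, 0, 0],
  [-3, 0, 0, 0, 0],
  [-3, 0, 0, 0, 0],
  [-3, 0, 0, 0, 0],
  [-2, 0, 0, 0, 0],
  [-1, 0, 0, 0, 0],
  [0, 0, 0, 0, 0],
  [0, 0, 0, 0, 0],
])

```text
time_s: 69.8
ee_pos: [0.6065, 0.3209, 0.1129]
tcp_rot: [[-0.854, 0.52, 0.002], [0.52, 0.854, 0.0], [-0.001, 0.001, -1.0]]
ft_force: [-0.6, -0.1, 5.4]
width: 0.16
```

move_arm([
  [-2, 0, 0, 0, 0],
  [-2, 0, 0, 0, 0],
  [-2, 0, 0, 0, 0],
  [-1, 0, 0, 0, 0],
  [0, 0, 0, 0, 0],
  [0, 0, 0, 0, 0],
])

```text
time_s: 70.4
ee_pos: [0.6107, 0.3184, 0.1128]
tcp_rot: [[-0.854, 0.52, -0.001], [0.52, 0.854, 0.001], [0.002, 0.001, -1.0]]
ft_force: [-5.6, 4.7, 7.1]
width: 0.162
```

```bash
python3 - <<'E'
from h import *
print(blk(np.array([[.5874,.327],[.59,.3307],[.605,.3166]]))*1e3); p,R,phi=pose(); print('blk',blk(p[None])*1e3)
E
```

```text
[[ 90.6566 -29.3778]
 [ 95.1689 -29.6772]
 [ 90.9138 -49.8193]]
t 70.4 tcp [0.6107 0.3184 0.1128] phi 148.69 tilt [-0.0011  0.0013] F [-5.5601  4.6545  7.0743] w 0.162 j [ 40.9  33.    2.3  -0.1 -59.4 -72.2]
blk [[ 95.4298 -53.7592]]
```

move_arm([
  [-1.5, 0, 0, 0, 0],
  [0, 0, 0, 0, 0],
  [0, 0, 0, 0, 0],
])

```text
time_s: 70.7
ee_pos: [0.6108, 0.3184, 0.1128]
tcp_rot: [[-0.855, 0.519, -0.003], [0.519, 0.855, 0.002], [0.004, 0.0, -1.0]]
ft_force: [-9.6, 5.3, 8.3]
width: 0.16
```

move_arm([
  [2.5, 0, 0, 0, 0],
  [0, 0, 0, 0, 60],
  [0, 0, 0, 0, 60],
  [0, 0, 0, 0, 60],
  [0, 0, -30, 0, 60],
  [0, 0, -35, 0, 60],
  [0, 0, -35, 0, 60],
  [0, 0, 0, 0, 60],
  [0, 0, 0, 0, 60],
])

```text
time_s: 71.6
ee_pos: [0.6112, 0.3177, 0.2128]
tcp_rot: [[-0.854, 0.521, 0.001], [0.521, 0.854, 0.001], [0.0, 0.002, -1.0]]
ft_force: [-0.4, 0.0, -1.1]
width: 0.593
```

```bash
python3 - <<'E'
from h import *
go((.5665,.3955,.2,148.7),(.5665,.3955,.112,158.6))
for c in('top','scene'): spots(['bar_grip','catch_grip'],c,1)
E
```

```text
t 71.6 tcp [0.6112 0.3177 0.2128] phi 148.6 tilt [0.0009 0.0015] F [-0.4345  0.0267 -1.1027] w 0.593 j [ 40.9  28.6   9.7  -0.  -70.9 -72.3]
go [78.7 43.1 12.9] spin -0.1 | n 3 per row [26.2 14.4  4.3] -0.03
go [-0.  -0.1 88. ] spin -9.9 | n 2 per row [-0.  -0.1 44. ] -4.95
bar_grip [([0.6099, 0.3216, 0.1246], 0.72)]
catch_grip [([0.566, 0.3988, 0.126], 0.53)]
bar_grip [([0.6086, 0.3192, 0.1265], 0.74)]
catch_grip [([0.566, 0.3977, 0.1269], 0.69)]
```

move_arm([
  [26, 15, 4, 0, 60],
  [26, 15, 4, 0, 60],
  [27, 14, 4, 0, 60],
  [0, 0, 0, -5, 60],
  [0, 0, 0, -4.9, 60],
  [0, 0, 30, 0, 60],
  [0, 0, 30, 0, 60],
  [0, 0, 28, 0, 60],
  [0, 0, 0, 0, 60],
  [0, 0, 0, 0, 60],
  [0, 0, 0, 0, 0],
  [0, 0, 0, 0, 0],
  [0, 0, 0, 0, 0],
  [0, 0, 0, 0, 0],
  [0, 0, 0, 0, 0],
  [0, 0, 0, 0, 0],
])

```text
time_s: 73.5
ee_pos: [0.5664, 0.3965, 0.1124]
tcp_rot: [[-0.931, 0.366, 0.0], [0.366, 0.931, 0.0], [-0.0, 0.0, -1.0]]
ft_force: [0.6, 0.7, 0.8]
width: 0.137
```

move_arm([
  [3.1, -0.1, 0, -4, 0],
  [3.1, -0.1, 0, -4, 0],
  [3.1, -0.1, 0, -4, 0],
  [3.1, -0.1, 0, -4, 0],
  [3.1, -0.1, 0, -4, 0],
  [3.1, -0.1, 0, -4, 0],
  [3.1, -0.1, 0, -4, 0],
  [3.1, -0.1, 0, -4, 0],
  [3.1, -0.1, 0, -4, 0],
  [3.1, -0.1, 0, -4, 0],
  [3.1, -0.1, 0, -4, 0],
  [3.1, -0.1, 0, -4, 0],
  [3.1, -0.1, 0, -4, 0],
  [3.1, -0.1, 0, -4, 0],
  [3.1, -0.1, 0, -4, 0],
  [3.1, -0.1, 0, -4, 0],
  [3.1, -0.1, 0, -4, 0],
  [3.1, -0.1, 0, -4, 0],
  [3.1, -0.1, 0, -4, 0],
  [3.1, -0.1, 0, -4, 0],
])

```text
time_s: 75.5
ee_pos: [0.5129, 0.3779, 0.1124]
tcp_rot: [[-0.52, -0.854, 0.001], [-0.854, 0.52, -0.0], [-0.0, -0.001, -1.0]]
ft_force: [2.7, -2.2, -1.0]
width: 0.138
```

move_arm([
  [0, 0, 0, 0, 0],
  [1, 0, 0, 0, 0],
  [1, 0, 0, 0, 0],
  [0, 0, 0, 0, 0],
  [0, 0, 0, 0, 0],
])

```text
time_s: 76.0
ee_pos: [0.5127, 0.3775, 0.1124]
tcp_rot: [[-0.523, -0.853, 0.003], [-0.853, 0.523, 0.002], [-0.003, -0.002, -1.0]]
ft_force: [5.8, -1.0, -2.5]
width: 0.138
```

move_arm([
  [1.5, -1.5, 0, 0, 0],
  [1.5, 0, 0, 0, 0],
  [0, 0, 0, 0, 0],
  [0, 0, 0, 0, 0],
])

```text
time_s: 76.4
ee_pos: [0.5127, 0.3773, 0.1125]
tcp_rot: [[-0.522, -0.853, 0.005], [-0.853, 0.522, 0.008], [-0.009, -0.001, -1.0]]
ft_force: [5.4, 6.0, -4.5]
width: 0.139
```

```bash
python3 - <<'E'
from h import *
p,R,phi=pose(); print('blk',blk(p[None])*1e3, blk(np.array([[.5151,.3772],[.5129,.3779]]))*1e3)
E
```

```text
t 76.4 tcp [0.5127 0.3773 0.1125] phi -121.46 tilt [0.0055 0.0078] F [ 5.3895  6.0093 -4.5175] w 0.139 j [ 50.9  28.1  -6.5  -0.  -54.8   7.7]
blk [[94.8284 60.582 ]] [[95.9892 58.4794]
 [95.4444 60.7229]]
```

move_arm([
  [-2, 0, 0, 0, 0],
  [0, 0, 0, 0, 50],
  [0, 0, 0, 0, 50],
  [0, 0, 0, 0, 50],
  [0, 0, -30, 0, 60],
  [0, 0, -40, 0, 60],
  [0, 0, -40, 0, 60],
  [0, 0, -40, 0, 60],
  [10, -40, 0, 0, 60],
  [10, -40, 0, 0, 60],
  [0, 0, 0, 0, 60],
  [0, 0, 0, 0, 60],
])

```text
time_s: 77.6
ee_pos: [0.5695, 0.3151, 0.2617]
tcp_rot: [[-0.524, -0.852, -0.002], [-0.852, 0.524, -0.001], [0.001, 0.001, -1.0]]
ft_force: [0.2, 0.2, 0.4]
width: 0.6
```

```bash
python3 - <<'E'
from h import *
p,R,phi=pose()
for c in('top','scene','wrist'): k=spots(['bar_grip','catch_grip','pin1_mid','pin1_seat'],c,3)
save(k,'w9')
X,u,v=cloud(k,p,R); B=blk(X)
for y in(-.06,0,.06):
    m=(abs(B[:,1]-y)<.012)&(X[:,2]>.050)&(X[:,2]<.076)&(B[:,0]>-.12)&(B[:,0]<-.001)
    h=m&(X[:,2]>.068); print(y,m.sum(),'handle end',np.percentile(B[m,0],1)*1e3 if m.any() else '','collar pts x',np.percentile(B[h,0],[5,95])*1e3 if h.sum()>5 else '')
E
```

```text
t 77.6 tcp [0.5695 0.3151 0.2617] phi -121.58 tilt [-0.0016 -0.0007] F [0.1884 0.2344 0.3971] w 0.6 j [ 43.1  23.4   8.2  -0.  -74.9  15.3]
bar_grip [([0.6132, 0.3203, 0.1235], 0.75)]
catch_grip [([0.5096, 0.3791, 0.1267], 0.46)]
pin1_mid []
pin1_seat [([0.5684, 0.2366, 0.0614], 0.38)]
bar_grip [([0.6098, 0.3229, 0.1234], 0.75), ([0.5419, 0.3091, 0.0584], 0.34)]
catch_grip [([0.463, 0.2964, 0.0638], 0.71), ([0.5146, 0.3747, 0.1255], 0.7)]
pin1_mid [([0.5927, 0.277, 0.0551], 0.54)]
pin1_seat [([0.5691, 0.229, 0.0637], 0.61)]
bar_grip [([0.6106, 0.3162, 0.1272], 0.55)]
catch_grip [([0.5163, 0.3758, 0.123], 0.94)]
pin1_mid []
pin1_seat [([0.5661, 0.2345, 0.0592], 0.62)]
-0.06 512 handle end -50.660279931603604 collar pts x [-4.8584 -1.5284]
0 394 handle end -51.41955004232156 collar pts x 
0.06 359 handle end -52.30930114120589 collar pts x
```

View pics/w9.png

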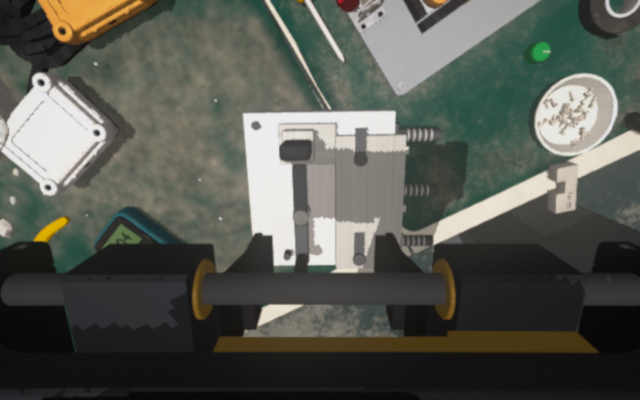

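The wrist view shows three handles of equal length out of the face, at (420,134), (415,190) and (415,240). The catch lies straight down from its pivot and the bar is shut, so I'm handing in.

```bash
python3 -c "
from bench import ctrl
print(ctrl.close_job())"
```

```text
the job is handed in; nothing more can be done
None
```

The job is done and handed in at about 78 s. I swung the catch out to its stop and slid the lock bar open. All three pins went home, one in each bore, and then I shut the bar and swung the catch back to locked.

**Last checks:**
- **Pins:** the handle ends lie 50.7, 51.4 and 52.3 mm in front of the face, against 52 mm when fully home. Each collar met the face and I pressed it on with about 13 N. In the very last picture the collar itself could be measured only at bore 1; the other two rest on their handle lengths and the contact forces.
- **Lock bar:** it travelled 24 mm to its shut stop, and its grip is back where it started to within about 4 mm.
- **Catch:** its post pressed against the stop and sits 95 mm behind the face, as it should when locked. Its final angle is good only to a few degrees by camera, because the post readings scatter by several millimetres.
- **Robot:** it was clear of everything at the end.

**What disagreed or went wrong:**
- The first pin jammed when I pushed it by its handle, because its tail had drooped (about 31 N at the wrist). I backed off, levelled it and pushed it home; I levelled the other two before pushing.
- The third pin sat about 3 mm further back in the rack than at the first look; I allowed for that.
- In the final pictures the networks also gave false readings, such as a catch grip placed on a bore. I set these aside because the other views disagreed.

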